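# Collapse the telescopic milk samplers and lock them in their carrier

## Robot

A 6-joint arm with a two-finger parallel gripper is mounted at the origin on the work surface; the furniture and walls round the work are solid. World frame = base frame: x ahead of the robot, y to its left, z up, the work surface at z = 0. Lengths are in mm, angles in rad, forces in N, time in s.
With the tool pointing down it reaches from about 350 to 975 mm from the base axis. Payload 7.1 kg.
Tool frame: the origin (TCP) lies at the very end of the fingers, on their centre line; the grasp point (between the pads) lies 19 mm behind it; z points along the fingers, y is the direction in which the jaws open and shut (so a half turn about z gives the same grasp; the last joint's range is limited). The gripper opens to 88 mm and grips with 3 to 60 N. Pads are 20 mm wide; open, the fingers measure 115 mm over their backs; the gripper's body (75 mm by 178 mm) begins 61 mm behind the grasp point.
Start: joints at [1.101, 0.423, 1.63, -0, 1.089, -0.019], TCP at [272.271, 562.56, 222.675] pointing down, gripper open.
Joint ranges: [-3, 3], [-0.9, 2.11], [0.09, 2.58], [-1.31, 4.45], [0.11, 2.69], [-2.54, 2.54]. Speed limits (rad/s): [2.39, 2.39, 3.01, 3.14, 3.14, 3.14].

## Interface

Orientations are given as a rotation vector (axis times angle).
In Python, from workcell import monitor, vision, order, find_in, regions_of, place_of gives the robot as it stands. The module is installed in compiled form; this text tells all that it offers.
- The arm moves only by the tool carry_out, never from a script. Its argument "targets" is a list of rows, each a list of 3 entries, a list of its own where there are three numbers: the turn, a rotation vector about the world's x, y, z in degrees, then the shift along the world's x, y, z in mm, then the finger opening in mm, from 0 to 87.8. In form: [[[rx, ry, rz], [x, y, z], hand], ...]. A call has 1 to 10 rows; each row is the pose to reach, as a shift and turn from the pose commanded when the call began; what a row does not reach only later rows make up. A row lasts 1/12 s, in which the tool goes at most 41.7 mm and 7.16 degrees, less where a joint would pass 70% of its speed; a pose out of reach is approached as far as the arm can. A call with a gripper value outside its range is refused whole. The fingers move at their own pace and stop on an object; the grip force is fixed at half the most. Time passes only in rows, so rows that repeat a pose let the fingers close. It gives the time, the measured TCP pose, the force and the opening at its end, in the units of the state.
- monitor.get_obs(): the state, without advancing time (a new reading comes with each control period).
- vision.get_image(name): name is "scene" or "side" or "wrist"; returns the picture (384x512x3 uint8, red, green, blue); there is no depth.
- vision.camera_model(name): a dict with "K" (3x3 intrinsics, pixels), "dist" ([k1, k2, p1, p2, k3] as OpenCV has them; the pictures are not rectified), "rvec" (rotation vector, rad) and "tvec" (3), from world to camera coordinates, as OpenCV has them. Camera axes: x right, y down, z forward; pixel columns grow to the right and rows downward; lengths in mm; the calibration is good to about 2 mm. A picture is of the moment at which its call begins: read the wrist's pose just before it. camera_model takes no time and is no camera call; for the wrist camera it gives the pose at the moment of the call.
- order.close_job(): hands the job in, once; it reports no verdict.
Trained networks look in the newest picture that a camera, given by its name, has taken for a name from the list of things; names that differ only in an ending like _2 or _b are one class to them, and where a whole thing is asked for, a point or a joint stands for the part that bears it (a point fixed in the world has none). Each returns a list of dicts, best first, with "confidence" (0 to 1); they miss things now and then, are a little off and sometimes report something else, mostly with a low value. They report only what shows in the picture. A call takes as long as a camera call. They do not tell look-alikes from the thing itself.
- find_in(query, camera): "point" ([x, y, z] in mm, in the coordinates of the camera as it stood for that picture, good to about 4 mm: the middle of the surface that is visible of it).
- regions_of(query, camera): "mask" (384x512 bool, what is visible of it).
- place_of(query, camera): "point" ([x, y, z] in mm, in the coordinates of the camera as it stood for that picture, good to about 4 mm: a listed point, or the origin of a listed thing).
The state is a dict: "t": time; "qpos": joint angles; "qvel": joint speeds; "joint_torque": joint torques, N m; "ee_pos": TCP position; "orientation": TCP orientation; "ft_force": force on the tool from outside, world axes, zero at the start; "moment": the same for the moment, N m; "width": finger opening in mm.
Only numpy, scipy, OpenCV 4.12 (cv2) and the standard library are available. Lean on these libraries where they do the work, as an engineer would, in place of code of your own. Each camera call takes 0.05 s, during which the arm holds its last target.

## Task

The milk samplers are back from the round with their telescopic rods still out, and their carrier stands empty and shut. Pull the carrier's keeper up out of its spring clips and swing it back; push the rod of each sampler fully home, the inner tube before the middle one, and stand every sampler upright in a bay of its own, rod in. Once all are in, swing the keeper down over them and press its front bar until it snaps past the clips and stays shut, leaving the bottle, jar, cup and dish that stand about in their places.

Things in the scene. Friction and masses are not known exactly. Their poses are not given: they have to be found in the camera images.
- sampler1: milk sampler (3 or 4 are present; absent: None), 0.3 to 0.5 kg: steel can 50 mm across, 56 mm tall, above it a shoulder and a black rubber grip sleeve 30 mm across, 74 to 108 mm above the underside, from which a telescopic rod rises. Origin: centre of the underside, z up the rod. 136 mm tall with the rod home, 256 mm fully out. Lift it by sleeve or can: pulling the knob draws the rod out
- sampler1_mid (a joint): how far the middle tube (19 mm across, its collar 26 mm across and 10 mm high on top) stands out of the sleeve, in m: 0 is fully home, the collar down on the sleeve; 0.06 is fully out. Slides against about 8 N of friction
- sampler1_inner (a joint): how far the inner tube (13 mm across, its flat-topped knob 28 mm across and 18 mm high) stands out of the middle tube's collar, in m: 0 is fully home, the knob down on the collar; 0.06 is fully out. About 4 N of friction, so pressing the knob straight down moves the inner tube first, then, once that is home, the middle one
- sampler1_knob (a point): centre of the flat top of the knob of sampler1
- sampler2: a milk sampler like sampler1
- sampler2_mid (a joint): middle tube of sampler2, as for sampler1
- sampler2_inner (a joint): inner tube of sampler2, as for sampler1
- sampler2_knob (a point): centre of the flat top of the knob of sampler2
- sampler3: a milk sampler like sampler1
- sampler3_mid (a joint): middle tube of sampler3, as for sampler1
- sampler3_inner (a joint): inner tube of sampler3, as for sampler1
- sampler3_knob (a point): centre of the flat top of the knob of sampler3
- sampler4: a milk sampler like sampler1
- sampler4_mid (a joint): middle tube of sampler4, as for sampler1
- sampler4_inner (a joint): inner tube of sampler4, as for sampler1
- sampler4_knob (a point): centre of the flat top of the knob of sampler4
- carrier: sheet-steel carrier, fixed, 150 mm deep (x), 264 mm wide (y); origin: centre of its underside, z up, front towards -x. Floor 6 mm above the worktop, with four bays in a row, centred at y = -96, -32, +32 and +96 mm, each about 72 by 61 mm inside, walls up to 36 mm above the worktop; end plates 127 mm tall at y = -130 and +130 mm
- keeper (a joint): hinged frame of the carrier, in rad: 0 shut (level), where it starts; 1.9 fully open, up and leaning back. Its front bar moves on a 124 mm circle about the hinge; stays at any angle, about 2 N at the bar. Near 0.1 rad the bar meets two spring clips: a push down rising to 10 to 20 N carries it past them, it snaps to 0 and is held, else it stays ajar; pulling it up out of them takes as much. Shut, its cross rod lies 2 mm above collapsed samplers' knobs
- keeper_bar (a point): middle of the keeper's round front bar (10 mm thick, 12 mm over the rubber grip 60 mm long at its middle), the bar runs along the carrier's y; 125 mm above the worktop when closed
- keeper_hinge (a point): point on the keeper's hinge axis midway between the end plates, 62 mm behind the carrier's middle, 125 mm above the worktop; the axis runs along the carrier's y
- milk_bottle: milk sample bottle, 74 mm across, 136 mm tall, a bystander; origin at the centre of its underside
- glass_jar: clear glass jar standing upside down, 60 mm across, 139 mm tall, a bystander; origin at the centre of its underside
- sample_cup: lilac sample cup, 49 mm across, 64 mm tall, a bystander; origin at the centre of its underside
- petri_dish: open glass dish, 60 mm across, 13 mm tall, a bystander
Mind the look-alikes: they are no part of the job. What is shaped like the sampler2 but yellow is not meant.

How it is judged (in metres and radians):
On the way, in this order (a step that is already met when the one before it is completed fails the run):
1. every sampler present stands in the carrier, upright, with both tubes home, while the keeper is still open (value of joint each of sampler1_inner, sampler1_mid, sampler2_inner, sampler2_mid, sampler3_inner, sampler3_mid, sampler4_inner, sampler4_mid below 0.003 m and x of sampler1 in the frame of carrier between -0.014 and 0.014 m and y of sampler1 in the frame of carrier between -0.11 and 0.11 m and z of sampler1 in the frame of carrier between 0.001 and 0.011 m and angle between each of sampler1, sampler2, sampler3, sampler4's own z axis and vertical below 0.1 rad and linear speed of each of sampler1, sampler2, sampler3, sampler4 below 0.03 m/s and x of sampler2 in the frame of carrier between -0.014 and 0.014 m and y of sampler2 in the frame of carrier between -0.11 and 0.11 m and z of sampler2 in the frame of carrier between 0.001 and 0.011 m and x of sampler3 in the frame of carrier between -0.014 and 0.014 m and y of sampler3 in the frame of carrier between -0.11 and 0.11 m and z of sampler3 in the frame of carrier between 0.001 and 0.011 m and x of sampler4 in the frame of carrier between -0.014 and 0.014 m and y of sampler4 in the frame of carrier between -0.11 and 0.11 m and z of sampler4 in the frame of carrier between 0.001 and 0.011 m and value of joint keeper above 0.8 rad), for 0.2 s.
2. the keeper is pressed shut past its clips (value of joint keeper below 0.035 rad), for 0.2 s.
At the end, for the whole second after the job is handed in: Every sampler present stands upright (within 0.1 rad) on the floor of a bay of the carrier (centre within 14 mm of the row's line), both its tubes within 3 mm of home, at rest, and the keeper is snapped shut (below 0.035 rad) (value of joint each of sampler1_inner, sampler1_mid, sampler2_inner, sampler2_mid, sampler3_inner, sampler3_mid, sampler4_inner, sampler4_mid below 0.003 m and x of sampler1 in the frame of carrier between -0.014 and 0.014 m and y of sampler1 in the frame of carrier between -0.11 and 0.11 m and z of sampler1 in the frame of carrier between 0.001 and 0.011 m and angle between each of sampler1, sampler2, sampler3, sampler4's own z axis and vertical below 0.1 rad and linear speed of each of sampler1, sampler2, sampler3, sampler4 below 0.03 m/s and x of sampler2 in the frame of carrier between -0.014 and 0.014 m and y of sampler2 in the frame of carrier between -0.11 and 0.11 m and z of sampler2 in the frame of carrier between 0.001 and 0.011 m and x of sampler3 in the frame of carrier between -0.014 and 0.014 m and y of sampler3 in the frame of carrier between -0.11 and 0.11 m and z of sampler3 in the frame of carrier between 0.001 and 0.011 m and x of sampler4 in the frame of carrier between -0.014 and 0.014 m and y of sampler4 in the frame of carrier between -0.11 and 0.11 m and z of sampler4 in the frame of carrier between 0.001 and 0.011 m and value of joint keeper below 0.035 rad and velocity of joint keeper below 0.1 rad/s); the robot touches nothing.
It fails at once if a middle tube was pushed in while the inner tube of the same sampler was still out ((value of joint sampler1_mid below 0.022 m and value of joint sampler1_inner above 0.01 m) or (value of joint sampler2_mid below 0.022 m and value of joint sampler2_inner above 0.01 m) or (value of joint sampler3_mid below 0.022 m and value of joint sampler3_inner above 0.01 m) or (value of joint sampler4_mid below 0.022 m and value of joint sampler4_inner above 0.01 m)).
It fails at once if a bystander (bottle, jar, cup, dish) was knocked over or shoved more than 5 cm (distance of any of milk_bottle, glass_jar, sample_cup, petri_dish from where it was at the start of the episode above 0.05 m or angle between any of milk_bottle, glass_jar, sample_cup's own z axis and vertical above 0.7 rad).
Of sampler1, sampler2, sampler3, sampler4 only 3 to 4 are there at a start; the rules pass over those that are not, and their reading is None.
At some moment in a run one of sampler1, sampler2, sampler3, sampler4 may be knocked a few centimetres aside while the robot is not near it.
It also fails if it takes over 210 s, if anything falls off the work surface, if the arm or the gripper's body presses on something with over 40 N, if the wrist force passes 120 N, or if a joint passes its speed limit or range.

## Working session

There is one attempt and no reset: what is moved stays moved. The work goes in short steps, Python scripts to look and compute and a tool call to move; the robot and the scene stay as the last step left them, time stands still between calls to the robot, and variables do not carry over. Pictures are saved under pics/ and viewed, and the job is handed in when it is done.

Besides the shell and the picture viewer there is one more tool, called after "Call:" as a command line: name --argument value ..., lists and objects as JSON in quotes. carry_out: Moves the arm, as the interface text tells. Its arguments: {"type":"object","properties":{"targets":{"type":"array","items":{"type":"array"}}},"required":["targets"]}

```bash
mkdir -p pics; ls
cat > h.py <<'E'
import numpy as np, cv2
from workcell import monitor, vision, order, find_in, regions_of, place_of
def cam2w(cm,p):
    R=cv2.Rodrigues(np.array(cm["rvec"],float))[0]
    return R.T@(np.array(p,float)-np.array(cm["tvec"],float).ravel())
def w2px(cm,P):
    return cv2.projectPoints(np.array(P,float).reshape(-1,3),np.array(cm["rvec"],float),np.array(cm["tvec"],float),np.array(cm["K"],float),np.array(cm["dist"],float))[0].reshape(-1,2)
def pxz(cm,px,z):
    K=np.array(cm["K"],float);u=cv2.undistortPoints(np.array(px,float).reshape(-1,1,2),K,np.array(cm["dist"],float)).reshape(2)
    R=cv2.Rodrigues(np.array(cm["rvec"],float))[0];d=R.T@np.array([u[0],u[1],1]);c=-R.T@np.array(cm["tvec"],float).ravel()
    return c+d*(z-c[2])/d[2]
def shot(n,f,crop=None,s=1.5):
    cm=vision.camera_model(n);im=vision.get_image(n)
    o=im if crop is None else im[crop[1]:crop[3],crop[0]:crop[2]]
    cv2.imwrite("pics/"+f,cv2.resize(o[:,:,::-1],None,fx=s,fy=s,interpolation=cv2.INTER_CUBIC));return cm,im
E
python3 - <<'E'
from h import *
print(monitor.get_obs())
for n in("scene","side","wrist"):
    cm,im=shot(n,n+"0.png")
    print(n,cam2w(cm,[0,0,0]))
    for q in ("sampler1","sampler1_knob","carrier","keeper_bar","keeper_hinge","milk_bottle","glass_jar","sample_cup","petri_dish"):
        for r in place_of(q,n):
            P=cam2w(cm,r["point"]);print(q,P.round(),round(r["confidence"],2),w2px(cm,P).round())
E
```

```text
pics
{'t': 0.0, 'qpos': array([ 1.10100945e+00,  4.23810550e-01,  1.63069754e+00, -2.17299255e-06,
        1.08859036e+00, -1.89805482e-02]), 'qvel': array([-0.00033582, -0.00065834,  0.00016159,  0.00135046, -0.00109023,
        0.00074645]), 'joint_torque': array([ 3.84100604e-04, -5.44632483e+01, -2.73655468e+01,  6.44519599e-02,
        2.31462240e-02, -9.16956265e-05]), 'ee_pos': array([272.02074607, 562.07826018, 221.91764439]), 'orientation': array([-7.02061154e-01, -3.06176941e+00,  2.29549477e-03]), 'ft_force': array([-0.39884387,  0.51151081, -0.22157977]), 'moment': array([-0.008399  ,  0.03545256, -0.07547562]), 'width': 88.34053757959609}
scene [-130.9427882  -436.15946843  824.71644095]
sampler1 [652. 163.   0.] 0.89 [[223. 150.]]
sampler1 [537. 154.  -1.] 0.75 [[205. 171.]]
sampler1 [417. 161.   1.] 0.68 [[179. 193.]]
sampler1 [654.  69.  -3.] 0.66 [[247. 161.]]
sampler1 [ 685. -209.    2.] 0.6 [[329. 186.]]
sampler1_knob [540. 153.   2.] 0.73 [[206. 170.]]
sampler1_knob [419. 165. 232.] 0.65 [[167. 130.]]
sampler1_knob [ 525. -152.    1.] 0.19 [[288. 212.]]
carrier [ 
[... 667 characters left out ...]
55.  74.   2.] 0.58 [[206. 259.]]
carrier [ 527. -150.   -1.] 0.69 [[233. 182.]]
carrier [373. -64.   4.] 0.57 [[293. 193.]]
keeper_bar [ 470. -156.  121.] 0.87 [[252. 149.]]
keeper_hinge [ 589. -144.  123.] 0.86 [[210. 160.]]
milk_bottle [532.  63.  -3.] 0.77 [[252. 245.]]
milk_bottle [ 470. -154.  126.] 0.63 [[252. 148.]]
glass_jar [427.  60.  -1.] 0.84 [[289. 234.]]
glass_jar [373. -65.   4.] 0.73 [[293. 192.]]
glass_jar [651. 157. 228.] 0.58 [[207. 244.]]
sample_cup [374. -61.   1.] 0.55 [[293. 194.]]
petri_dish [539. 152. 223.] 0.69 [[261. 230.]]
petri_dish [ 344. -210.   -1.] 0.59 [[286. 155.]]
petri_dish [375. -61.   3.] 0.4 [[293. 194.]]
wrist [205.5035113  596.95035898 384.84908562]
```

View pics/scene0.png

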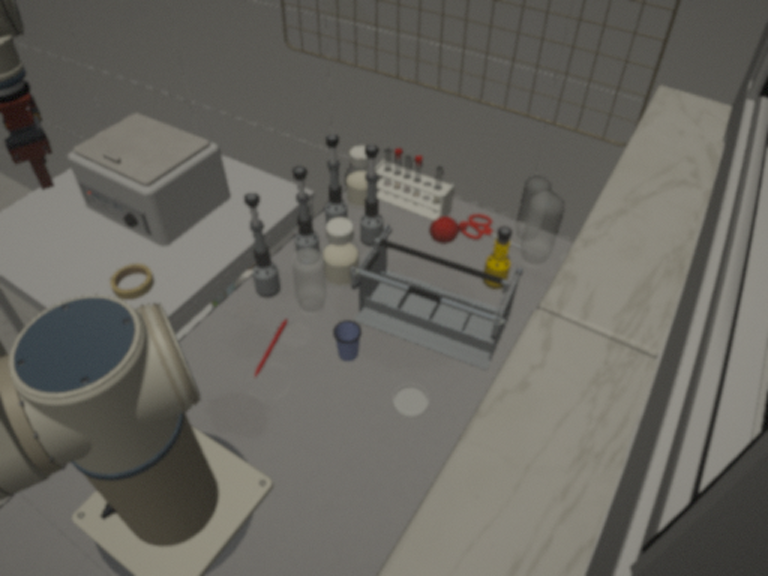

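View pics/side0.png

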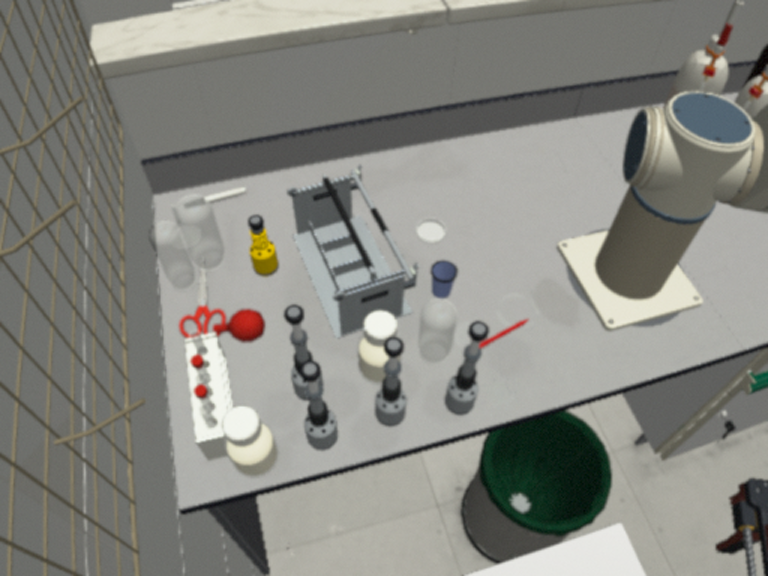

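Candidates for a sampler (pixel in the 768x576 scene picture, floor position in mm):
- A: (265,280), (419,161)
- B: (307,245), (536,154)
- C: (337,210), (653,163)
- D: (372,230), (656,70)
- Yellow look-alike: (498,265), (686,-210). Not meant.

The rack, the bottles and the glasses are not samplers either. All four grey ones are present. Next I go up for a close overhead look.

Call:
carry_out --targets '[[[0,0,0],[0,0,40],60],[[0,0,-64],[200,-500,230],60],[[0,0,-64],[200,-500,230],60],[[0,0,-64],[200,-500,230],60],[[0,0,-64],[200,-500,230],60],[[0,0,-64],[200,-500,230],60],[[0,0,-64],[200,-500,230],60],[[0,0,-64],[200,-500,230],60],[[0,0,-64],[200,-500,230],60],[[0,0,-64],[200,-500,230],60]]'

```text
t: 2.33
ee_pos: [403.8, 232.4, 388.4]
orientation: [2.224, 2.218, 0.001]
ft_force: [1.0, -0.2, -0.2]
width: 59.8
```

Run:
```python
from h import *
o=monitor.get_obs();print(o["t"],o["ee_pos"],o["orientation"],o["qpos"])
cm,im=shot("wrist","w1.png");print(cam2w(cm,[0,0,0]),cam2w(cm,[0,0,1])-cam2w(cm,[0,0,0]))
```

```text
2.3333 [403.7528027  232.38226808 388.38246041] [2.22445517e+00 2.21809665e+00 1.07081920e-03] [ 4.96723201e-01  1.34894129e-02  1.76849207e+00 -2.87815793e-05
  1.35889197e+00  4.99591794e-01]
[405.15710414 309.39406187 550.57196587] [-3.43514251e-04 -2.75664281e-01 -9.61253914e-01]
```

View pics/w1.png

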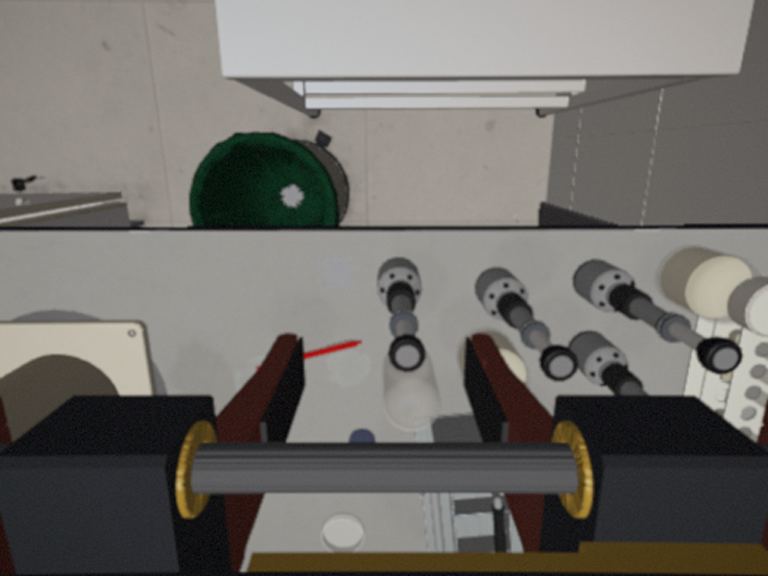

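Call:
carry_out --targets '[[[0,0,0],[40,0,30],60],[[0,0,0],[80,0,60],60],[[0,0,0],[110,0,60],60],[[0,0,0],[130,0,60],60],[[0,0,0],[130,0,60],60],[[0,0,0],[130,0,60],60]]'

```text
t: 2.88
ee_pos: [534.0, 233.9, 446.5]
orientation: [-2.219, -2.223, 0.002]
ft_force: [-0.6, -0.7, -0.9]
width: 59.9
```

Run:
```python
from h import *
o=monitor.get_obs();print(o["t"],o["ee_pos"],o["orientation"])
cm,im=shot("wrist","w2.png")
for q in ("sampler1","sampler1_knob"):
  for r in place_of(q,"wrist"):
    P=cam2w(cm,r["point"]);print(q,P.round(),round(r["confidence"],2),w2px(cm,P).round())
```

```text
2.8833 [534.00727343 233.94740002 446.52442999] [-2.21865397 -2.22313371  0.00237994]
sampler1 [539. 154.   3.] 0.95 [[258. 183.]]
sampler1 [425. 167.   1.] 0.93 [[201. 176.]]
sampler1 [659.  70.   1.] 0.79 [[316. 222.]]
sampler1 [655. 162.  -2.] 0.69 [[316. 178.]]
sampler1 [ 683. -208.   -2.] 0.66 [[320. 333.]]
sampler1_knob [663.  66.  -3.] 0.31 [[317. 223.]]
```

View pics/w2.png

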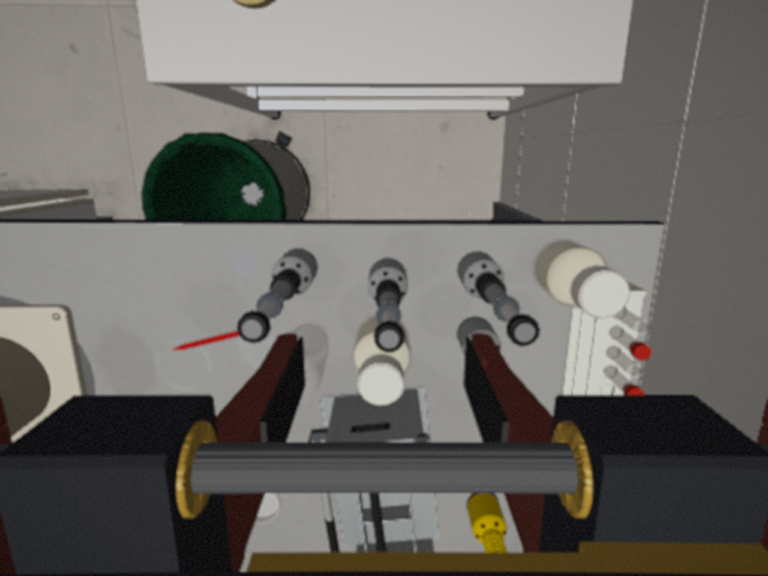

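Wrist picture: knobs A (254,326), B (389,336) and C (523,328). D is hidden behind the right finger. From these I work out knob heights and the carrier yaw.

Run:
```python
from h import *
cm=vision.camera_model("wrist")
for n,px in dict(A=(254,326),B=(389,336),C=(523,328)).items():
    for z in(256,236,216):print(n,z,pxz(cm,np.array(px)/1.5,z).round(1)[:2])
# knob tops in scene/side first pictures
K=dict(scene=dict(A=(252,199),B=(299,172),C=(332,140),D=(372,151)),side=dict(A=(479,329),B=(395,346),D=(294,313),C=(311,370)))
ms={n:vision.camera_model(n) for n in K}
def ray(cm,px):
    a=pxz(cm,px,0);b=pxz(cm,px,300);return a,(b-a)/np.linalg.norm(b-a)
for s in "ABCD":
    (a,u),(b,v)=[ray(ms[n],np.array(K[n][s])/1.5) for n in K]
    t=np.linalg.lstsq(np.c_[u,-v],b-a,rcond=None)[0];p,q=a+u*t[0],b+v*t[1];print(s,((p+q)/2).round(1),np.linalg.norm(p-q).round(1))
# carrier corners (end plate tops) side picture zoom
shot("side","sidec.png",(170,90,300,240),5);shot("scene","scenec.png",(220,140,370,260),5)
```

```text
A 256 [429.7 176.4]
A 236 [423.9 168.7]
A 216 [418.  161.1]
B 256 [538.  168.2]
B 236 [538.2 160.1]
B 216 [538.5 152. ]
C 256 [645.3 175.6]
C 236 [651.6 167.9]
C 216 [657.9 160.2]
A [417.6 161.8 226.5] 2.9
B [534.6 151.1 217.4] 2.9
C [652.1 159.  221.9] 2.2
D [656.1  67.4 225.8] 1.5
```

View pics/sidec.png

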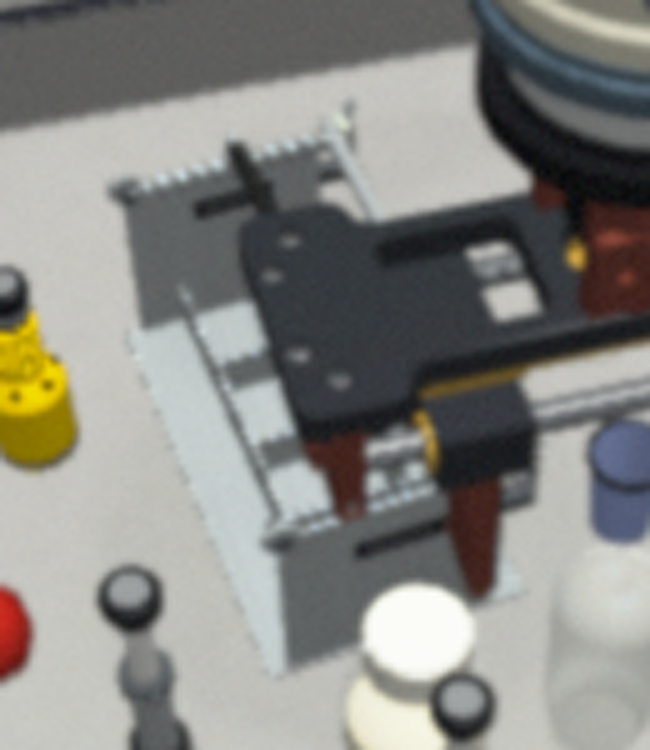

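View pics/scenec.png

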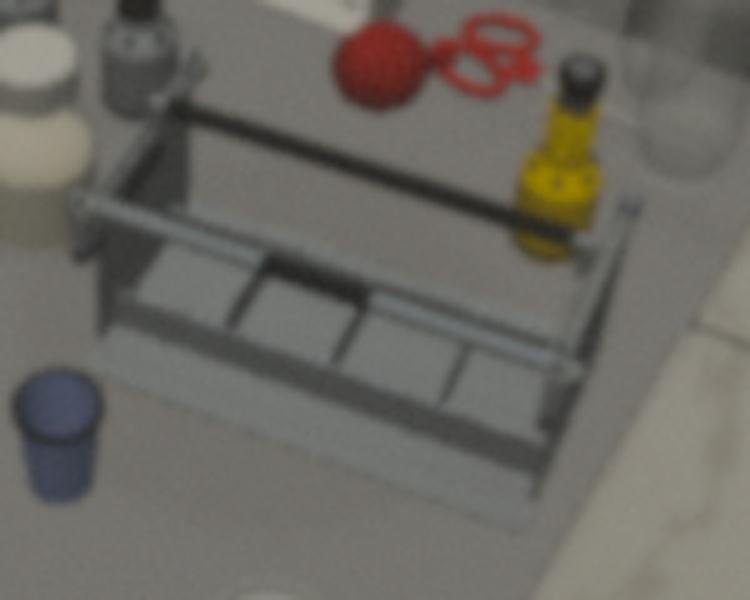

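Call:
carry_out --targets '[[[0,0,0],[-30,-20,-40],0],[[0,0,0],[-55,-34,-75],0],[[0,0,0],[-80,-50,-110],0],[[0,0,0],[-105,-65,-140],0],[[0,0,0],[-116,-72,-165],0],[[0,0,0],[-116,-72,-190],0],[[0,0,0],[-116,-72,-200],0],[[0,0,0],[-116,-72,-206],0],[[0,0,0],[-116,-72,-206],0]]'

```text
t: 3.88
ee_pos: [418.1, 162.7, 241.6]
orientation: [2.218, 2.225, 0.0]
ft_force: [-0.6, 0.0, 0.8]
width: 3.9
```

Run:
```python
from h import *
o=monitor.get_obs();print(o["t"],o["ee_pos"],o["orientation"],o["ft_force"],o["width"])
shot("side","s2.png",(180,120,370,300),4);shot("scene","sc2.png",(110,60,300,220),4)
```

```text
3.8833 [418.101239   162.68897965 241.60492999] [2.21766048e+00 2.22521441e+00 2.22528111e-04] [-0.56755463  0.01011341  0.81936751] 3.934178892984924
```

View pics/s2.png

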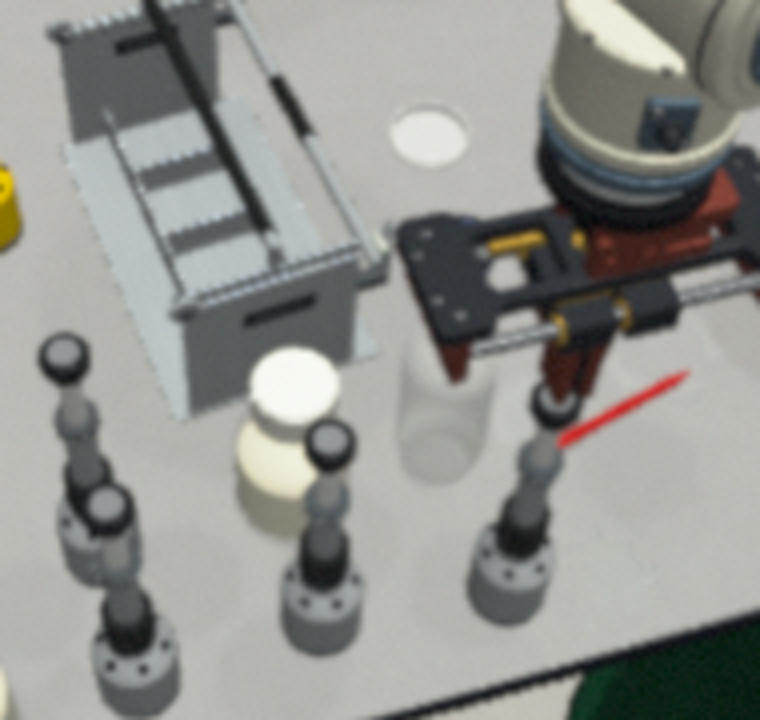

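View pics/sc2.png

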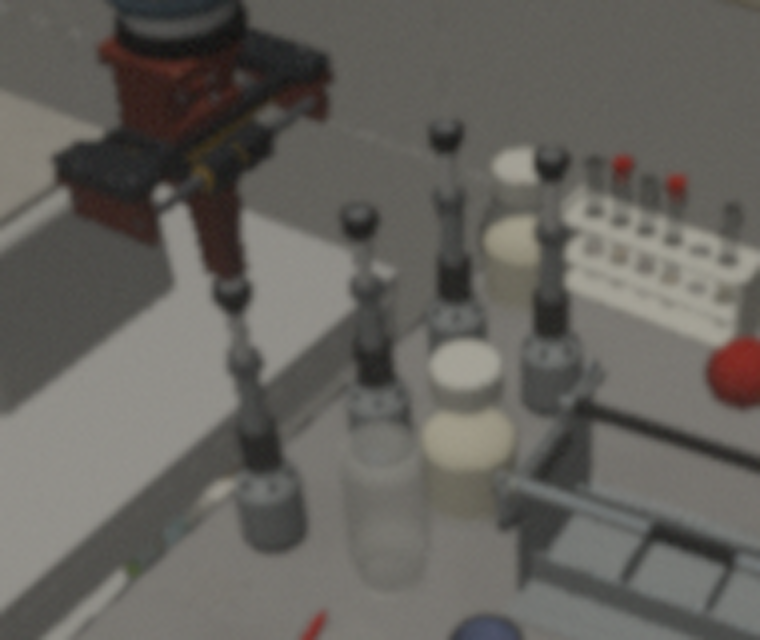

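The closed fingers sit over the middle of knob A in both views: side crop (556,400), scene crop (232,290). The four samplers look alike and are grey steel. Pressing A.

Call:
carry_out --targets '[[[0,0,0],[0,0,-7],0],[[0,0,0],[0,0,-13],0],[[0,0,0],[0,0,-18],0],[[0,0,0],[0,0,-23],0],[[0,0,0],[0,0,-28],0],[[0,0,0],[0,0,-33],0],[[0,0,0],[0,0,-38],0],[[0,0,0],[0,0,-43],0]]'

```text
t: 4.65
ee_pos: [417.7, 162.2, 198.0]
orientation: [2.218, 2.225, 0.0]
ft_force: [0.3, 0.5, 3.8]
width: 0.6
```

Call:
carry_out --targets '[[[0,0,0],[0,0,-5],0],[[0,0,0],[0,0,-10],0],[[0,0,0],[0,0,-15],0],[[0,0,0],[0,0,-20],0],[[0,0,0],[0,0,-25],0]]'

```text
t: 5.07
ee_pos: [418.3, 162.5, 173.5]
orientation: [2.218, 2.224, 0.002]
ft_force: [1.2, 0.5, 7.4]
width: 0.4
```

Call:
carry_out --targets '[[[0,0,0],[0,0,-5],0],[[0,0,0],[0,0,-10],0],[[0,0,0],[0,0,-15],0],[[0,0,0],[0,0,-20],0],[[0,0,0],[0,0,-25],0]]'

```text
t: 5.48
ee_pos: [418.4, 162.5, 148.5]
orientation: [2.218, 2.224, 0.003]
ft_force: [0.6, 1.2, 8.2]
width: 0.6
```

Run:
```python
from h import *
o=monitor.get_obs();print(o["t"],o["ee_pos"],o["ft_force"],o["width"])
shot("side","s3.png",(180,120,370,300),4)
```

```text
5.4833 [418.4386661  162.54086542 148.48708054] [0.64677793 1.16664341 8.22618123] 0.6413501297462353
```

View pics/s3.png

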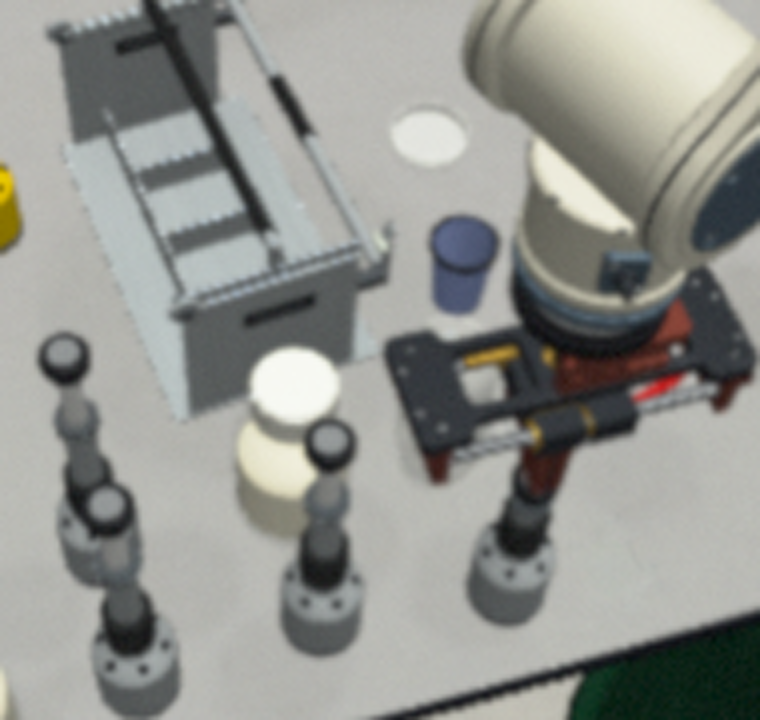

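Call:
carry_out --targets '[[[0,0,0],[0,0,-4],0],[[0,0,0],[0,0,-8],0],[[0,0,0],[0,0,-11],0],[[0,0,0],[0,0,-13],0],[[0,0,0],[0,0,-14],0]]'

```text
t: 5.95
ee_pos: [419.6, 163.0, 135.8]
orientation: [2.217, 2.224, 0.006]
ft_force: [-2.8, 0.3, 35.1]
width: 0.6
```

A is home: 35 N at z=135.8. On to B.

Call:
carry_out --targets '[[[0,0,0],[0,0,40],0],[[0,0,0],[0,0,80],0],[[0,0,0],[0,0,120],0],[[0,0,0],[40,-3,130],0],[[0,0,0],[80,-6,130],0],[[0,0,0],[110,-10,130],0],[[0,0,0],[118,-10,120],0],[[0,0,0],[118,-10,108],0],[[0,0,0],[118,-10,103],0]]'

```text
t: 6.7
ee_pos: [533.0, 151.6, 233.9]
orientation: [-2.216, -2.222, 0.008]
ft_force: [-0.2, -0.8, -0.4]
width: 0.6
```

Run:
```python
from h import *
o=monitor.get_obs();print(o["t"],o["ee_pos"],o["ft_force"],o["width"])
shot("side","s4.png",(180,120,370,300),3);shot("scene","sc4.png",(110,60,300,220),4)
```

```text
6.7 [533.03238087 151.61604208 233.91720524] [-0.16863939 -0.79396958 -0.42788384] 0.6282647255189469
```

View pics/s4.png

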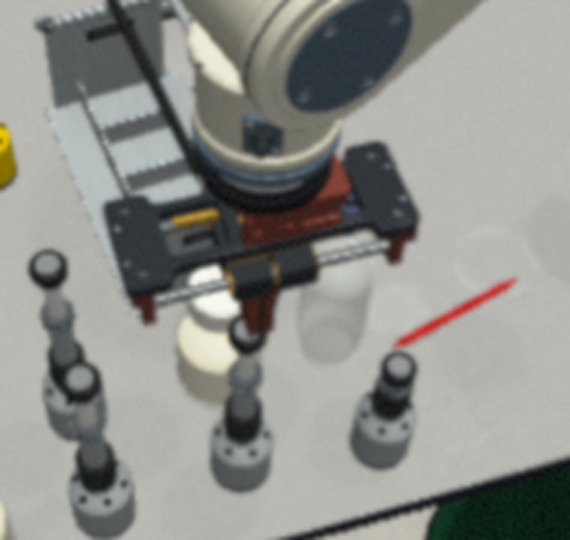

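View pics/sc4.png

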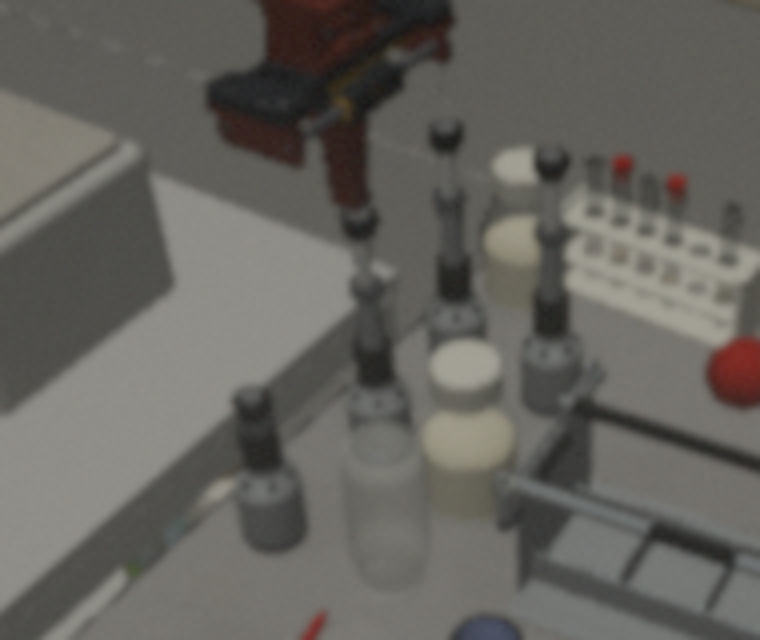

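A stands collapsed. Over B, the finger tip looks 2–3 px low in x in both views, so I shift it +2 mm (lag makes up the rest) and press.

Call:
carry_out --targets '[[[0,0,0],[2,0,0],0],[[0,0,0],[2,0,-7],0],[[0,0,0],[2,0,-13],0],[[0,0,0],[2,0,-18],0],[[0,0,0],[2,0,-23],0],[[0,0,0],[2,0,-28],0],[[0,0,0],[2,0,-33],0],[[0,0,0],[2,0,-38],0]]'

```text
t: 7.47
ee_pos: [537.7, 152.3, 199.1]
orientation: [2.218, 2.225, 0.0]
ft_force: [-0.6, 0.7, 4.1]
width: 0.3
```

Call:
carry_out --targets '[[[0,0,0],[0,0,-5],0],[[0,0,0],[0,0,-10],0],[[0,0,0],[0,0,-15],0],[[0,0,0],[0,0,-20],0],[[0,0,0],[0,0,-25],0],[[0,0,0],[0,0,-30],0],[[0,0,0],[0,0,-35],0],[[0,0,0],[0,0,-40],0],[[0,0,0],[0,0,-45],0]]'

```text
t: 8.22
ee_pos: [537.9, 152.3, 154.4]
orientation: [2.218, 2.225, 0.001]
ft_force: [-1.9, 1.0, 7.5]
width: 0.4
```

Call:
carry_out --targets '[[[0,0,0],[0,0,-5],0],[[0,0,0],[0,0,-10],0],[[0,0,0],[0,0,-14],0],[[0,0,0],[0,0,-17],0],[[0,0,0],[0,0,-20],0]]'

```text
t: 8.63
ee_pos: [538.6, 152.7, 135.7]
orientation: [2.218, 2.224, 0.003]
ft_force: [-7.4, -0.8, 45.8]
width: 0.3
```

B is home as well: 46 N at z=135.7. On to C.

Call:
carry_out --targets '[[[0,0,0],[0,0,40],0],[[0,0,0],[0,0,80],0],[[0,0,0],[0,0,120],0],[[0,0,0],[40,3,133],0],[[0,0,0],[80,6,133],0],[[0,0,0],[110,9,133],0],[[0,0,0],[117,9,120],0],[[0,0,0],[117,9,108],0],[[0,0,0],[117,9,104],0],[[0,0,0],[117,9,104],0]]'

```text
t: 9.47
ee_pos: [651.8, 160.7, 235.2]
orientation: [-2.216, -2.222, 0.008]
ft_force: [0.3, 0.3, -0.3]
width: 0.5
```

Run:
```python
from h import *
o=monitor.get_obs();print(o["t"],o["ee_pos"],o["ft_force"],o["width"])
shot("side","s5.png",(150,120,340,300),3);shot("scene","sc5.png",(110,60,300,220),4)
```

```text
9.4667 [651.75778198 160.68767174 235.16508535] [ 0.33009636  0.28379116 -0.25194191] 0.5272432726591748
```

View pics/s5.png

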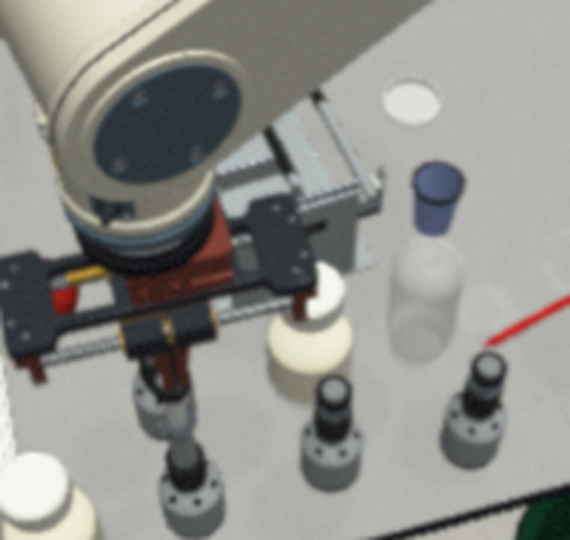

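View pics/sc5.png

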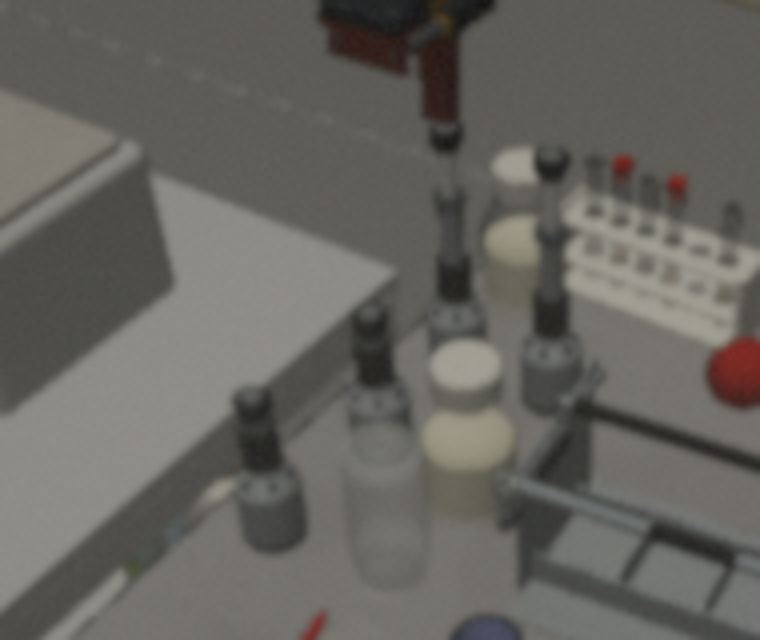

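B is collapsed, and the finger tip sits over knob C in both views: scene crop (442,125), side crop (175,400).

Call:
carry_out --targets '[[[0,0,0],[0,0,-7],0],[[0,0,0],[0,0,-13],0],[[0,0,0],[0,0,-18],0],[[0,0,0],[0,0,-23],0],[[0,0,0],[0,0,-28],0],[[0,0,0],[0,0,-33],0],[[0,0,0],[0,0,-38],0],[[0,0,0],[0,0,-43],0]]'

```text
t: 10.23
ee_pos: [654.7, 161.3, 195.0]
orientation: [2.218, 2.225, 0.0]
ft_force: [0.5, 1.2, 3.2]
width: 0.6
```

Call:
carry_out --targets '[[[0,0,0],[0,0,-5],0],[[0,0,0],[0,0,-10],0],[[0,0,0],[0,0,-15],0],[[0,0,0],[0,0,-20],0],[[0,0,0],[0,0,-25],0],[[0,0,0],[0,0,-30],0],[[0,0,0],[0,0,-35],0],[[0,0,0],[0,0,-40],0],[[0,0,0],[0,0,-45],0]]'

```text
t: 10.98
ee_pos: [654.9, 161.4, 150.6]
orientation: [2.218, 2.224, 0.001]
ft_force: [-0.2, -0.1, 7.6]
width: 0.4
```

Call:
carry_out --targets '[[[0,0,0],[0,0,-5],0],[[0,0,0],[0,0,-9],0],[[0,0,0],[0,0,-12],0],[[0,0,0],[0,0,-14],0],[[0,0,0],[0,0,-16],0]]'

```text
t: 11.4
ee_pos: [655.7, 161.6, 136.1]
orientation: [2.217, 2.224, 0.003]
ft_force: [-3.4, -0.2, 26.8]
width: 0.6
```

C is home: 27 N at z=136.1. On to D.

Call:
carry_out --targets '[[[0,0,0],[0,0,40],0],[[0,0,0],[0,0,80],0],[[0,0,0],[0,0,120],0],[[0,0,0],[0,-35,133],0],[[0,0,0],[2,-70,133],0],[[0,0,0],[2,-93,125],0],[[0,0,0],[2,-93,115],0],[[0,0,0],[2,-93,106],0],[[0,0,0],[2,-93,104],0],[[0,0,0],[2,-93,104],0]]'

```text
t: 12.23
ee_pos: [655.6, 69.2, 236.4]
orientation: [-2.216, -2.224, 0.004]
ft_force: [-0.1, 0.4, 0.6]
width: 0.5
```

Run:
```python
from h import *
o=monitor.get_obs();print(o["t"],o["ee_pos"],o["ft_force"],o["width"])
shot("side","s6.png",(150,120,340,300),3);shot("scene","sc6.png",(110,60,300,220),4)
```

```text
12.2333 [655.63220164  69.15752116 236.4254337 ] [-0.13127594  0.43522535  0.58309007] 0.5341725253608939
```

View pics/s6.png

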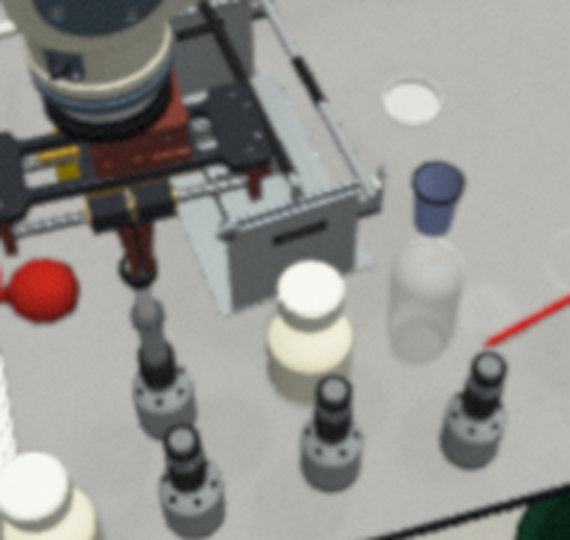

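View pics/sc6.png

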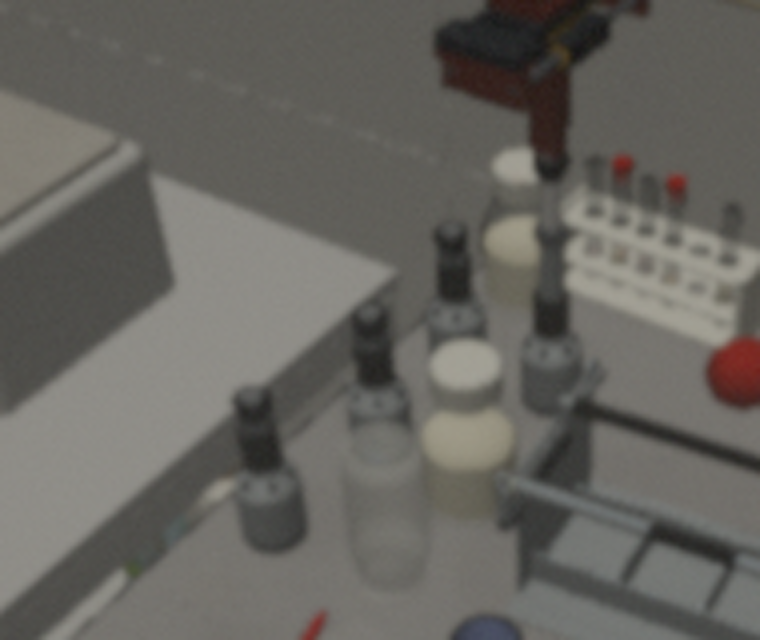

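A, B and C are collapsed, and the tip is centred over knob D at side crop (137,270).

Call:
carry_out --targets '[[[0,0,0],[0,0,-7],0],[[0,0,0],[0,0,-13],0],[[0,0,0],[0,0,-18],0],[[0,0,0],[0,0,-23],0],[[0,0,0],[0,0,-28],0],[[0,0,0],[0,0,-33],0],[[0,0,0],[0,0,-38],0],[[0,0,0],[0,0,-43],0]]'

```text
t: 13.0
ee_pos: [656.7, 68.2, 195.0]
orientation: [2.218, 2.225, 0.0]
ft_force: [-0.2, 1.2, 4.0]
width: 0.5
```

Call:
carry_out --targets '[[[0,0,0],[0,0,-5],0],[[0,0,0],[0,0,-10],0],[[0,0,0],[0,0,-15],0],[[0,0,0],[0,0,-20],0],[[0,0,0],[0,0,-25],0],[[0,0,0],[0,0,-30],0],[[0,0,0],[0,0,-35],0],[[0,0,0],[0,0,-40],0],[[0,0,0],[0,0,-45],0]]'

```text
t: 13.75
ee_pos: [657.3, 68.4, 150.8]
orientation: [2.218, 2.224, 0.002]
ft_force: [0.7, 1.8, 7.5]
width: 0.4
```

Call:
carry_out --targets '[[[0,0,0],[0,0,-5],0],[[0,0,0],[0,0,-9],0],[[0,0,0],[0,0,-12],0],[[0,0,0],[0,0,-14],0],[[0,0,0],[0,0,-16],0]]'

```text
t: 14.17
ee_pos: [658.2, 68.8, 136.1]
orientation: [2.217, 2.223, 0.005]
ft_force: [-3.1, 3.1, 25.8]
width: 0.3
```

All four rods are home. Rising now to look at the carrier from above.

Call:
carry_out --targets '[[[0,0,0],[0,0,40],30],[[0,0,0],[0,0,80],30],[[0,0,0],[-20,-10,115],30],[[0,0,0],[-50,-25,140],30],[[0,0,0],[-80,-45,160],30],[[0,0,0],[-110,-65,180],30],[[0,0,0],[-135,-90,200],30],[[0,0,0],[-155,-115,220],30],[[0,0,0],[-160,-130,240],30],[[0,0,0],[-160,-130,250],30]]'

```text
t: 15.0
ee_pos: [495.4, -64.1, 386.3]
orientation: [2.22, 2.22, 0.0]
ft_force: [0.0, 0.0, 0.5]
width: 29.3
```

Run:
```python
from h import *
o=monitor.get_obs();print(o["t"],o["ee_pos"],o["ft_force"],o["width"])
cm,im=shot("wrist","w3.png")
np.savez("w3.npz",**{k:np.array(v) for k,v in cm.items()})
shot("side","s7.png")
for n in("wrist","side"):
  c=cm if n=="wrist" else vision.camera_model(n)
  for q in ("carrier","keeper_bar","keeper_hinge"):
    for r in place_of(q,n):
      P=cam2w(c,r["point"]);print(n,q,P.round(),round(r["confidence"],2),w2px(c,P).round()*1.5)
```

```text
15.0 [495.40020287 -64.07605614 386.25617357] [0.02627331 0.03054196 0.51774413] 29.328530845992315
wrist carrier [ 533. -150.   -1.] 0.66 [[412.5 289.5]]
wrist keeper_bar [ 470. -158.  123.] 0.88 [[355.5 334.5]]
wrist keeper_hinge [ 596. -142.  127.] 0.61 [[487.5 319.5]]
side carrier [ 525. -149.   -1.] 0.65 [[351. 273.]]
side keeper_bar [ 468. -157.  124.] 0.93 [[379.5 220.5]]
side keeper_hinge [ 592. -142.  123.] 0.95 [[313.5 241.5]]
```

View pics/w3.png

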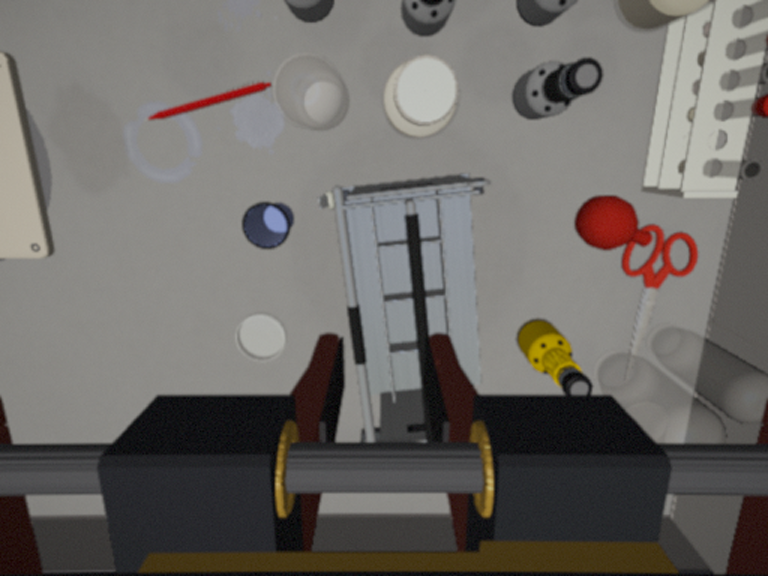

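View pics/s7.png

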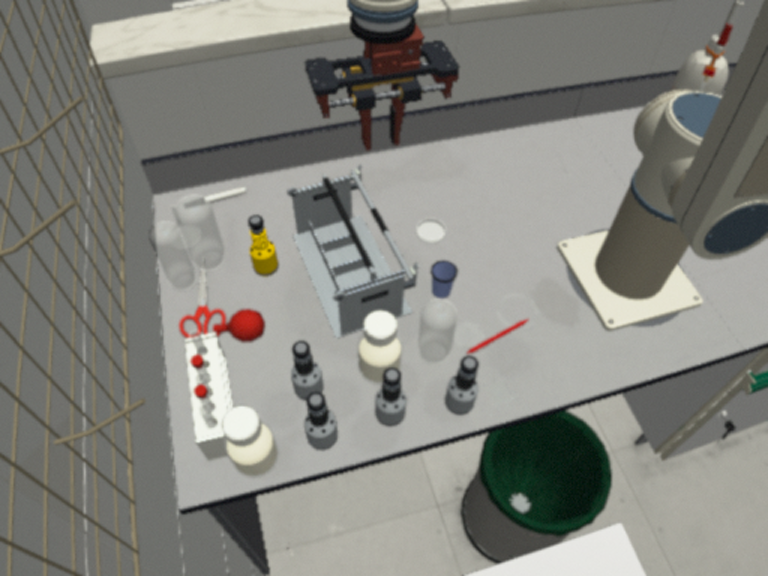

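The wrist picture shows the front bar running (340,195)–(370,440) with its grip at (356,334), and the cross rod at (413,215)–(433,435). From these I work out yaw and centre.

Run:
```python
from h import *
cm=dict(np.load("w3.npz"))
for px in [(340,195),(370,440),(356,334),(353,307),(360,362)]:print(px,pxz(cm,np.array(px)/1.5,125).round(1))
for px in [(413,215),(433,435)]:print("rod",pxz(cm,np.array(px)/1.5,144).round(1))
# plate: top edges; floor far left edge line
for px in [(475,195),(479,385)]:print("base back",pxz(cm,np.array(px)/1.5,0).round(1))
h=np.array([594,-142.]);b=np.array([469,-157.5]);d=h-b;print(np.hypot(*d),np.degrees(np.arctan2(d[1],d[0])))
```

```text
(340, 195) [458.2 -24.6 125. ]
(370, 440) [ 482.9 -274.2  125. ]
(356, 334) [ 470.3 -156.9  125. ]
(353, 307) [ 467.9 -129.4  125. ]
(360, 362) [ 473.7 -186.4  125. ]
rod [522.1 -39.7 144. ]
rod [ 545.5 -255.7  144. ]
base back [602.1 -35.7   0. ]
base back [ 620.3 -277.6    0. ]
125.95733404609673 7.068595117003157
```

Call:
carry_out --targets '[[[0,0,6],[-10,-35,-40],32],[[0,0,6],[-20,-60,-75],32],[[0,0,6],[-26,-80,-110],32],[[0,0,6],[-26,-95,-145],32],[[0,0,6],[-26,-95,-180],32],[[0,0,6],[-26,-95,-200],32],[[0,0,6],[-26,-95,-205],32],[[0,0,6],[-26,-95,-205],32],[[0,0,6],[-26,-95,-205],32]]'

```text
t: 16.15
ee_pos: [471.4, -156.6, 180.0]
orientation: [2.098, 2.338, 0.0]
ft_force: [1.7, 0.3, -0.3]
width: 31.7
```

Run:
```python
from h import *
o=monitor.get_obs();print(o["t"],o["ee_pos"],o["orientation"],o["ft_force"],o["width"])
cm,im=shot("wrist","w4.png")
shot("side","s8.png",(180,80,330,230),4)
```

```text
16.15 [ 471.40621022 -156.59906376  180.04826523] [2.09752076e+00 2.33829978e+00 2.92369721e-04] [ 1.72044023  0.32276218 -0.2908036 ] 31.651462913672773
```

View pics/w4.png

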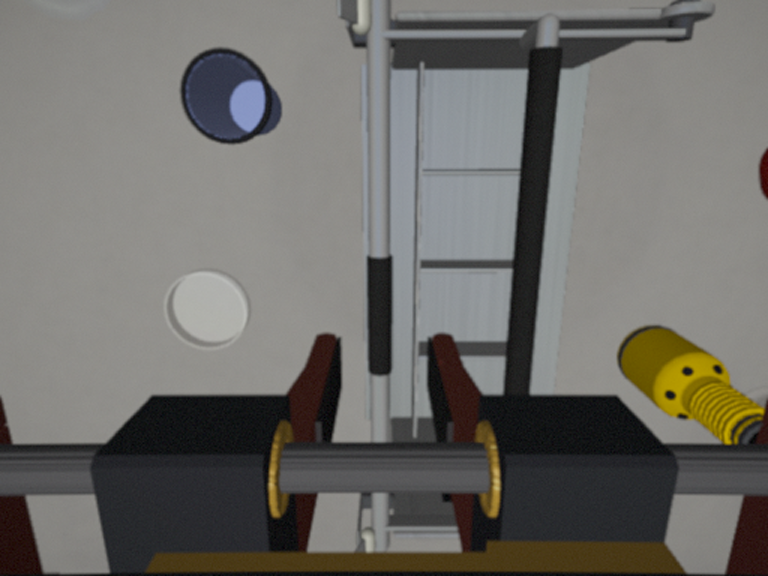

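View pics/s8.png

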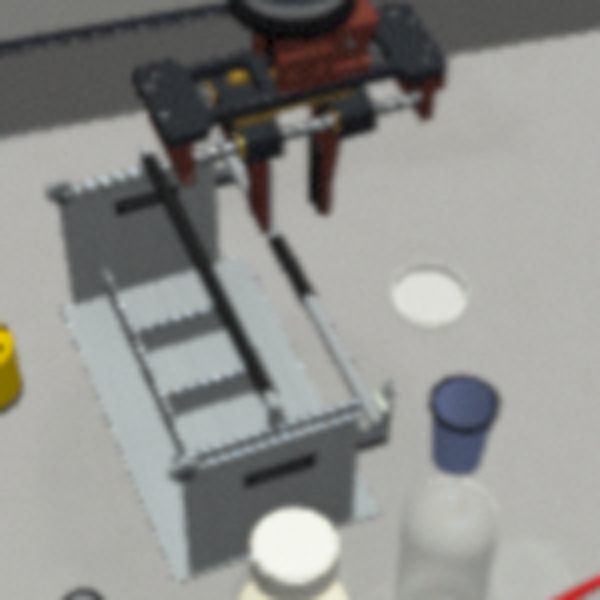

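The bar runs straight down the wrist picture at column 380, between the fingers, so yaw 6° fits. Now to check the grip position.

Run:
```python
from h import *
cm=vision.camera_model("wrist")
for px in [(380,257),(380,374),(380,315),(377,100),(381,430)]:print(px,pxz(cm,np.array(px)/1.5,125).round(1))
for px in [(545,50),(517,390)]:print("rod",pxz(cm,np.array(px)/1.5,144).round(1))
for px in [(421,168),(520,170),(420,264),(515,264),(416,349),(505,349)]:print("div",pxz(cm,np.array(px)/1.5,36).round(1))
```

```text
(380, 257) [ 468.8 -128.4  125. ]
(380, 374) [ 475.2 -189.1  125. ]
(380, 315) [ 471.9 -157.4  125. ]
(377, 100) [460.1 -59.5 125. ]
(381, 430) [ 479.2 -221.4  125. ]
rod [522.7 -36.7 144. ]
rod [ 539.3 -180.9  144. ]
div [490.1 -87.9  36. ]
div [552.7 -82.5  36. ]
div [ 497.6 -149.9   36. ]
div [ 561.  -143.1   36. ]
div [ 502.8 -211.5   36. ]
div [ 565.4 -204.7   36. ]
```

Call:
carry_out --targets '[[[0,0,0],[0,0,-30],32],[[0,0,0],[0,0,-60],32],[[0,0,0],[0,0,-73],32],[[0,0,0],[0,0,-73],0],[[0,0,0],[0,0,-73],0],[[0,0,0],[0,0,-73],0],[[0,0,0],[0,0,-73],0],[[0,0,0],[0,0,-73],0]]'

```text
t: 16.92
ee_pos: [469.4, -157.2, 107.9]
orientation: [-2.097, -2.338, 0.003]
ft_force: [-8.4, -3.8, 5.3]
width: 9.2
```

Gripped: width stopped at 9 mm on the bar. Pulling up along its arc.

Call:
carry_out --targets '[[[0,0,0],[0,0,3],0],[[0,0,0],[0.2,0,6],0],[[0,0,0],[0.4,0,9],0],[[0,0,0],[0.6,0,12],0],[[0,0,0],[1,0,15],0],[[0,0,0],[1.4,0.1,18.5],0],[[0,0,0],[2.5,0.3,24.5],0],[[0,0,0],[5.5,0.6,36.5],0]]'

```text
t: 17.58
ee_pos: [474.0, -156.7, 143.2]
orientation: [-2.096, -2.337, 0.005]
ft_force: [-5.7, -5.6, -3.2]
width: 9.6
```

Run:
```python
from h import *
o=monitor.get_obs();print(o["t"],o["ee_pos"],o["orientation"],o["ft_force"],o["width"])
shot("side","s9.png",(180,80,330,230),4)
```

```text
17.5833 [ 473.9778885  -156.70572912  143.24068071] [-2.09617403 -2.33702709  0.0049915 ] [-5.65787491 -5.61976662 -3.23450955] 9.595865102339886
```

View pics/s9.png

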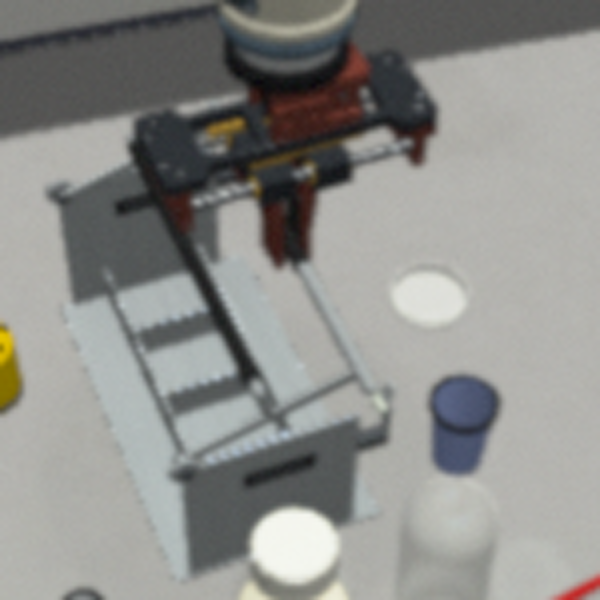

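The keeper is out of its clips, about 0.3 rad up. Swinging it back.

Call:
carry_out --targets '[[[0,0,0],[4.8,0.5,12],0],[[0,0,0],[9.6,1,22.9],0],[[0,0,0],[23.6,2.5,43.4],0],[[0,0,0],[41.2,4.3,60.6],0],[[0,0,0],[62,6.5,74],0],[[0,0,0],[84.8,8.9,83],0],[[0,0,0],[109,11.5,87.2],0],[[0,0,0],[133.8,14.1,86.5],0],[[0,0,0],[152,16,82.7],0],[[0,0,0],[152,16,82.7],0]]'

```text
t: 18.47
ee_pos: [632.1, -140.2, 228.8]
orientation: [2.094, 2.334, 0.005]
ft_force: [4.0, 0.1, 5.9]
width: 8.9
```

Run:
```python
from h import *
o=monitor.get_obs();print(o["t"],o["ee_pos"],o["orientation"],o["ft_force"],o["width"])
shot("side","s10.png",(150,60,330,240),4)
```

```text
18.4667 [ 632.08701975 -140.1592232   228.75381188] [2.09380196 2.33448554 0.00499292] [4.02407336 0.1457172  5.94440957] 8.93656491391556
```

View pics/s10.png

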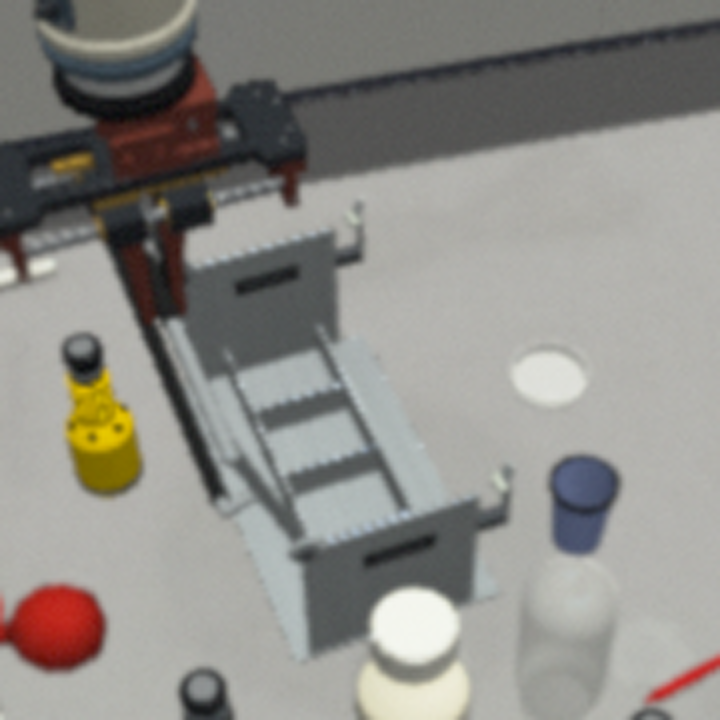

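The keeper is open, leaning back at about 1.85 rad. Releasing.

Call:
carry_out --targets '[[[0,0,0],[0,0,0],36],[[0,0,0],[0,0,0],36],[[0,0,0],[0,0,0],36],[[0,0,0],[0,0,30],36],[[0,0,0],[0,0,70],36],[[0,0,0],[-40,5,95],36],[[0,0,0],[-80,20,110],50],[[0,0,0],[-100,50,120],50],[[0,0,0],[-100,80,130],50],[[0,0,0],[-100,80,130],50]]'

```text
t: 19.35
ee_pos: [526.8, -56.9, 358.7]
orientation: [2.095, 2.338, 0.005]
ft_force: [0.8, -0.1, -0.1]
width: 50.0
```

Run:
```python
from h import *
o=monitor.get_obs();print(o["t"],o["ee_pos"],o["orientation"],o["ft_force"],o["width"])
cm,im=shot("wrist","w5.png");np.savez("w5.npz",**{k:np.array(v) for k,v in cm.items()})
shot("side","s11.png",(150,60,330,240),4);shot("scene","sc11.png",(110,60,380,260),2.9)
for n in("wrist","side","scene"):
  c=vision.camera_model(n)
  for q in ("carrier","sampler1"):
    for r in place_of(q,n):
      P=cam2w(c,r["point"]);print(n,q,P.round(),round(r["confidence"],2),w2px(c,P).round())
```

```text
19.35 [526.84365933 -56.89820179 358.73069617] [2.09544795 2.33773946 0.00545053] [ 0.82886078 -0.05374255 -0.13192545] 50.017837223961884
wrist carrier [ 533. -154.   -8.] 0.57 [[252. 202.]]
wrist sampler1 [658. 157.  -5.] 0.75 [[358.  12.]]
wrist sampler1 [539. 151.  -2.] 0.73 [[278.   7.]]
wrist sampler1 [660.  63.  -5.] 0.65 [[347.  80.]]
wrist sampler1 [ 683. -210.   -2.] 0.49 [[331. 240.]]
side sampler1 [656.  73.   2.] 0.95 [[206. 259.]]
side sampler1 [420. 162.  -1.] 0.85 [[305. 267.]]
side sampler1 [ 684. -208.    2.] 0.81 [[177. 178.]]
side sampler1 [535. 152.  -1.] 0.77 [[260. 275.]]
side sampler1 [657. 161.  -3.] 0.77 [[213. 292.]]
side sampler1 [541. 152. 139.] 0.51 [[259. 250.]]
side sampler1 [650. 161. 133.] 0.16 [[211. 266.]]
scene carrier [ 525. -155.    3.] 0.89 [[289. 212.]]
scene carrier [654. 162.  -4.] 0.49 [[224. 151.]]
scene sampler1 [654. 162.   2.] 0.88 [[224. 150.]]
scene sampler1 [539. 152.   2.] 0.84 [[206. 171.]]
scene sampler1 [415. 163.   1.] 0.79 [[178. 193.]]
scene sampler1 [652.  71.  -2.] 0.64 [[246. 160.]]
scene sampler1 [ 686. -209.    6.] 0.64 [[329. 185.]]
```

View pics/w5.png

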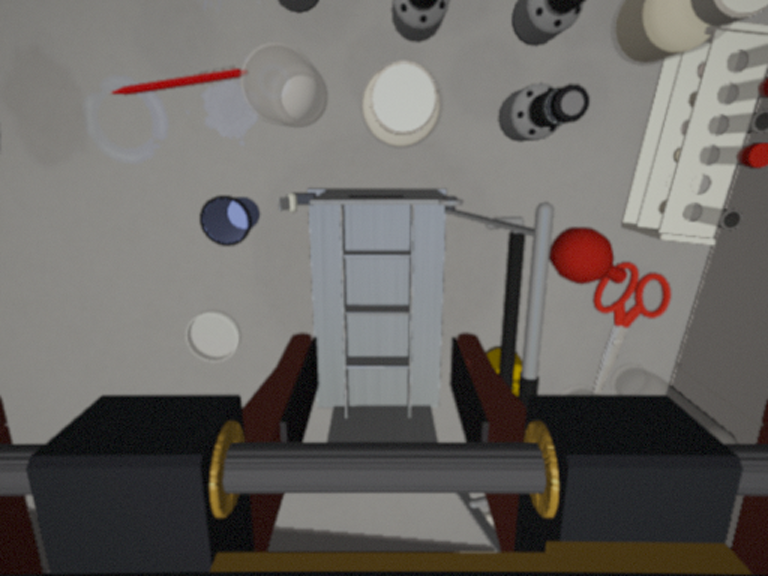

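View pics/s11.png

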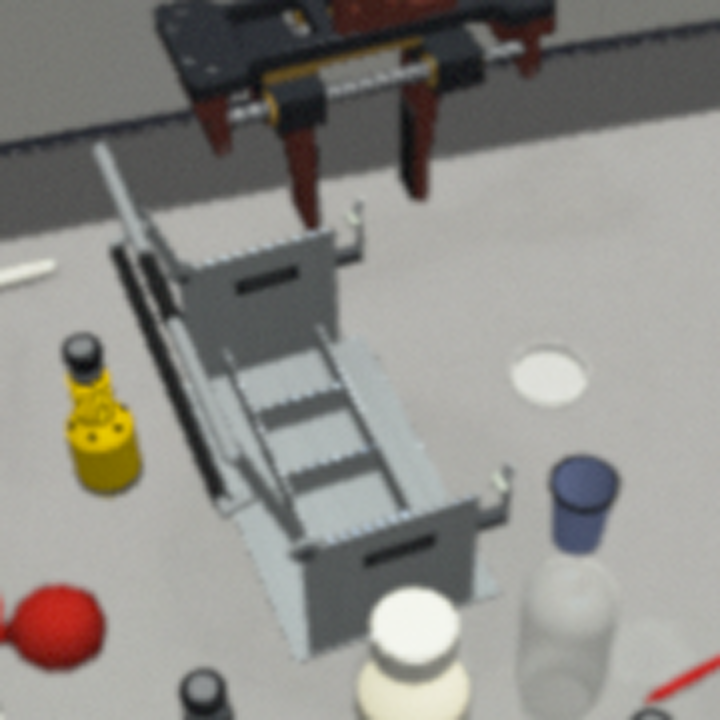

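View pics/sc11.png

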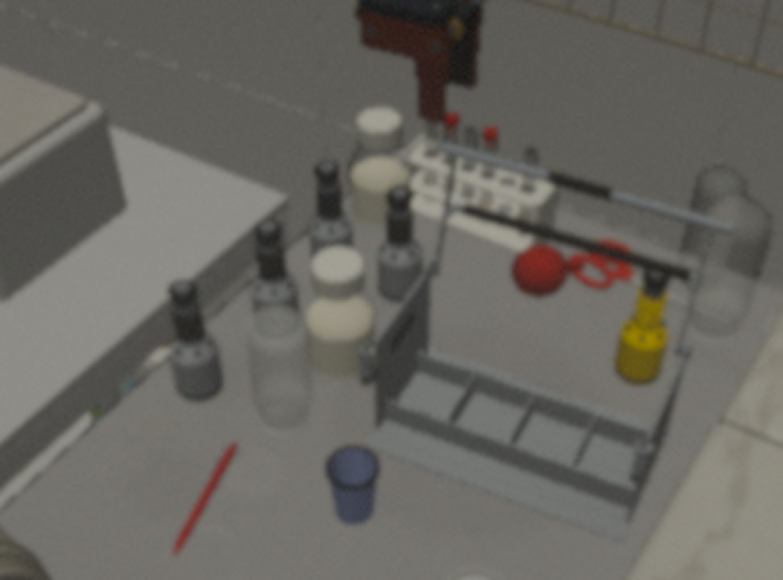

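The keeper stays open. In the wrist picture the bay grid shows the long walls at columns 345 and 411, and dividers at rows 252, 308 and 361. Fitting the carrier pose from these.

Run:
```python
from h import *
from scipy.optimize import least_squares
cm=dict(np.load("w5.npz"))
# carrier-frame points: walls at x=+-36, dividers at y=64,0,-64 tops z=36
obs=[((345,252),(-36,64)),((411,252),(36,64)),((345.5,308),(-36,0)),((411,308),(36,0)),((347,361),(-36,-64)),((411,361),(36,-64))]
def f(p,ret=0):
    c,s=np.cos(p[2]),np.sin(p[2]);P=[(p[0]+c*x-s*y,p[1]+s*x+c*y,36) for _,(x,y) in obs]
    return (w2px(cm,P)-np.array([o for o,_ in obs])/1.5).ravel()
r=least_squares(f,[531,-151,.1]);print(r.x,np.degrees(r.x[2]),np.abs(r.fun).max())
i=cv2.imread("pics/w5.png")[180:450,280:560];cv2.imwrite("pics/w5c.png",cv2.resize(i,None,fx=2.8,fy=2.8,interpolation=cv2.INTER_CUBIC)[:600])
ms=vision.camera_model("side")
c,s=np.cos(r.x[2]),np.sin(r.x[2])
im=vision.get_image("side");o=cv2.resize(im[60:240,150:330,::-1],None,fx=4,fy=4)
for (cx,cy,z) in [(-36,64,36),(36,64,36),(-36,0,36),(36,0,36),(-36,-64,36),(36,-64,36),(-75,132,0),(75,132,0),(62,130,125),(0,130,127),(0,-130,127)]:
    q=(w2px(ms,[(r.x[0]+c*cx-s*cy,r.x[1]+s*cx+c*cy,z)])[0]-[150,60])*4;cv2.circle(o,tuple(int(v) for v in q),4,(0,0,255),1)
cv2.imwrite("pics/s11b.png",o)
```

```text
[ 5.33294366e+02 -1.43648924e+02  1.12767977e-01] 6.461129169784598 1.0407729550482827
```

View pics/s11b.png

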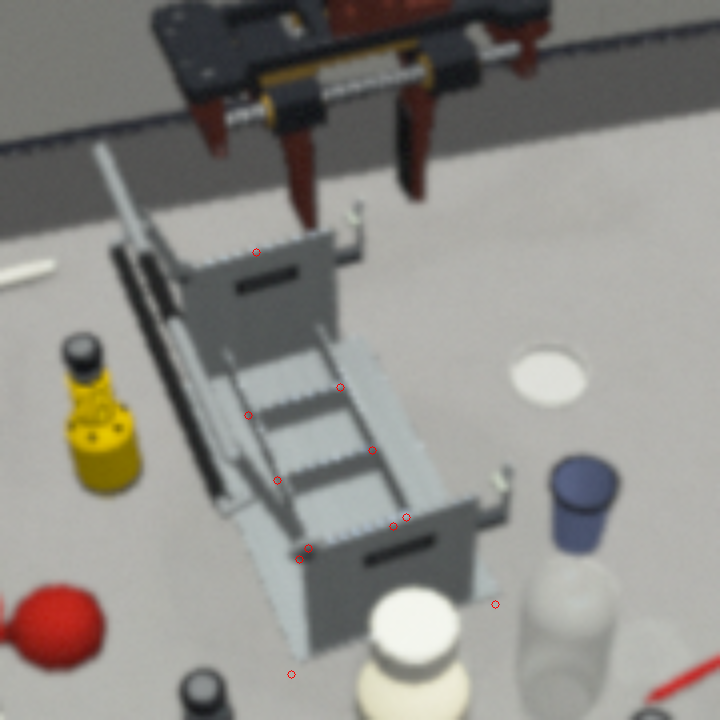

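The wrist fit and the side view disagree by about 5 mm in y, so I zoom in for a joint fit.

Run:
```python
from h import *
i=cv2.imread("pics/w5.png");i=i[180:440,290:560]
cv2.imwrite("pics/w5c.png",cv2.resize(i,None,fx=2.2,fy=2.2,interpolation=cv2.INTER_CUBIC))
shot("side","s12.png",(195,130,275,225),6.3);shot("scene","sc12.png",(230,150,350,250),6)
```

```text
(no output)
```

View pics/w5c.png

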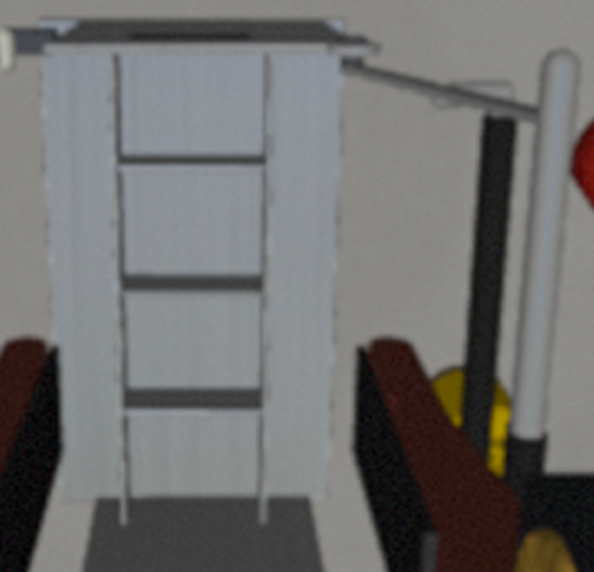

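View pics/s12.png

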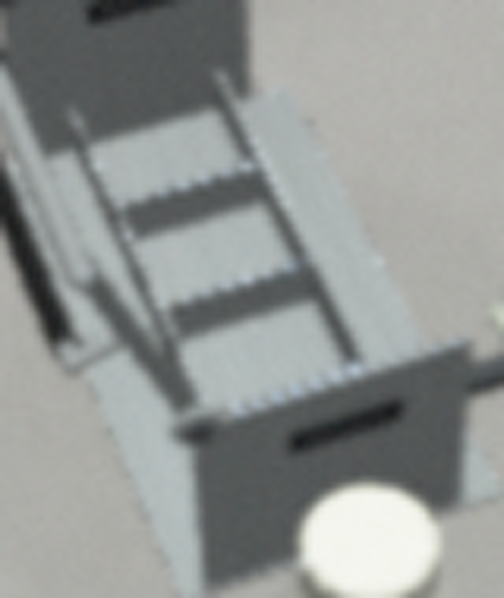

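View pics/sc12.png

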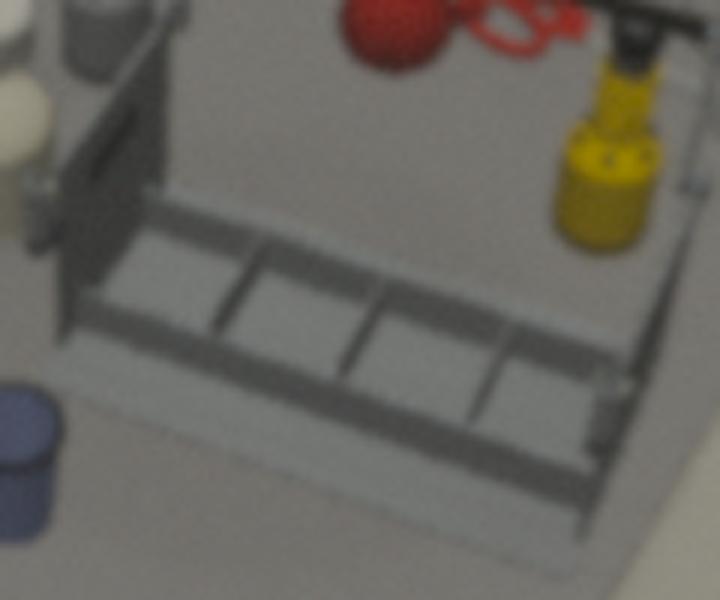

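Run:
```python
from h import *
from scipy.optimize import least_squares
W=dict(np.load("w5.npz"));S=vision.camera_model("side");C=vision.camera_model("scene")
wp=lambda u,v:((290+u/2.2)/1.5,(180+v/2.2)/1.5)
sp=lambda u,v:(195+u/6.3,130+v/6.3)
cp=lambda u,v:(230+u/6,150+v/6)
obs=[(W,wp(118,164),-36,64),(W,wp(266,164),36,64),(W,wp(123,291),-36,0),(W,wp(264,291),36,0),(W,wp(124,407),-36,-64),(W,wp(264,407),36,-64),
(S,sp(127,210),36,-64),(S,sp(258,168),-36,-64),(S,sp(168,305),36,0),(S,sp(303,265),-36,0),
(C,cp(218,330),-36,64),(C,cp(263,240),36,64),(C,cp(341,375),-36,0),(C,cp(385,282),36,0),(C,cp(468,420),-36,-64),(C,cp(511,325),36,-64)]
def f(p,ob=obs):
    c,s=np.cos(p[2]),np.sin(p[2])
    return np.concatenate([w2px(m,[(p[0]+c*x-s*y,p[1]+s*x+c*y,36)])[0]-px for m,px,x,y in ob])
for n,ob in dict(all=obs,W=obs[:6],S=obs[6:10],C=obs[10:]).items():
    r=least_squares(f,[531,-151,.1],args=(ob,),loss="soft_l1");print(n,r.x.round(3),np.degrees(r.x[2]).round(2),np.abs(r.fun).max().round(2))
```

```text
all [ 5.32298e+02 -1.48578e+02  1.10000e-01] 6.29 3.3
W [ 5.33050e+02 -1.47793e+02  1.12000e-01] 6.41 0.74
S [ 5.28248e+02 -1.45223e+02  1.12000e-01] 6.4 1.57
C [ 5.26976e+02 -1.55824e+02  1.37000e-01] 7.85 1.97
```

Run:
```python
from h import *
W=dict(np.load("w5.npz"));S=vision.camera_model("side")
def ray(cm,px):
    a=pxz(cm,px,0);b=pxz(cm,px,300);return a,(b-a)/np.linalg.norm(b-a)
def tri(p,q):
    (a,u),(b,v)=ray(W,p),ray(S,q);t=np.linalg.lstsq(np.c_[u,-v],b-a,rcond=None)[0];p,q=a+u*t[0],b+v*t[1];return (p+q)/2,np.linalg.norm(p-q)
def car(P):
    c,s=np.cos(.11),np.sin(.11);d=P[:2]-[532,-149];return np.round([c*d[0]+s*d[1],-s*d[0]+c*d[1],P[2]],1)
for n,p,q in [("rod near end",(290+500/2.2,180+118/2.2),(215,500)),("bar near end",(290+560/2.2,180+60/2.2),(237,455))]:
    P,e=tri(np.array(p)/1.5,np.array(q)/4+[150,60]);print(n,P.round(1),e.round(1),car(P))
```

```text
rod near end [624.6 -27.2 176. ] 1.2 [105.4 110.9 176. ]
bar near end [6.132e+02 4.000e-01 2.487e+02] 5.0 [ 97.1 139.6 248.7]
```

The keeper's cross rod sits about 100 mm behind the carrier's middle at z≈176, which clears the gripper body at x=-6. The tool keeps its present yaw. Going to D.

Call:
carry_out --targets '[[[0,0,0],[10,40,0],50],[[0,0,0],[40,65,-10],50],[[0,0,0],[70,90,-20],50],[[0,0,0],[100,110,-40],50],[[0,0,0],[125,125,-60],50],[[0,0,0],[129,126,-95],50],[[0,0,0],[129,126,-130],50],[[0,0,0],[129,126,-150],50],[[0,0,0],[129,126,-155],50],[[0,0,0],[129,126,-155],50]]'

```text
t: 20.78
ee_pos: [656.1, 65.7, 198.7]
orientation: [-2.097, -2.336, 0.004]
ft_force: [0.6, 0.6, -0.7]
width: 50.0
```

Run:
```python
from h import *
o=monitor.get_obs();print(o["t"],o["ee_pos"],o["orientation"],o["ft_force"],o["width"])
cm,im=shot("wrist","w6.png")
shot("side","s13.png",(120,150,320,310),3.5)
for q in ("sampler1","sampler1_knob"):
  for r in place_of(q,"wrist"):
    P=cam2w(cm,r["point"]);print(q,P.round(),round(r["confidence"],2),w2px(cm,P).round())
```

```text
20.7833 [656.1404803   65.67072081 198.69487013] [-2.09698149 -2.33577596  0.00435806] [ 0.57945244  0.61869934 -0.69388301] 49.954671397056444
sampler1 [ 684. -208.    1.] 0.94 [[254. 361.]]
sampler1 [538. 150.  -0.] 0.76 [[156.  81.]]
sampler1 [658.  66.  -3.] 0.72 [[257. 168.]]
sampler1 [424. 169.  -2.] 0.69 [[48. 50.]]
sampler1 [374. -61.   2.] 0.46 [[ 19. 244.]]
```

View pics/w6.png

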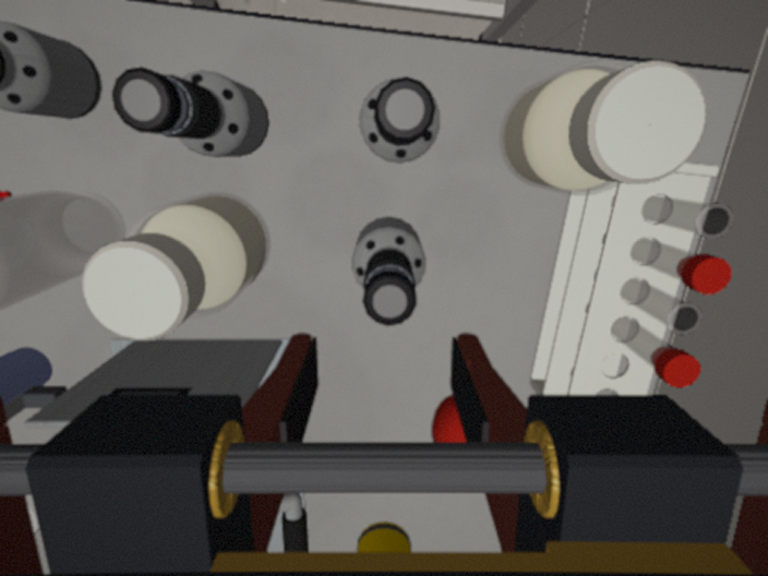

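View pics/s13.png

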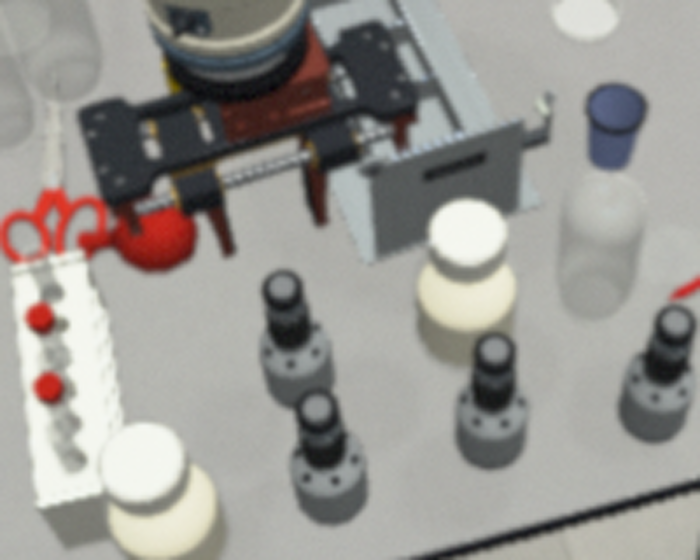

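Run:
```python
from h import *
cm=vision.camera_model("wrist");print(monitor.get_obs()["ee_pos"])
for n,px in dict(D=(389,300),C=(405,107),B=(145,100)).items():print(n,pxz(cm,np.array(px)/1.5,136).round(1))
```

```text
[658.42478665  65.7775836  202.96253224]
D [662.4  70.1 136. ]
C [659.4 162.7 136. ]
B [542.3 152.6 136. ]
```

Call:
carry_out --targets '[[[0,0,0],[1,3.5,-30],50],[[0,0,0],[1,3.5,-60],50],[[0,0,0],[1,3.5,-90],50],[[0,0,0],[1,3.5,-115],50],[[0,0,0],[1,3.5,-123],50],[[0,0,0],[1,3.5,-123],0],[[0,0,0],[1,3.5,-123],0],[[0,0,0],[1,3.5,-123],0],[[0,0,0],[1,3.5,-123],0],[[0,0,0],[1,3.5,-123],0]]'

```text
t: 21.82
ee_pos: [659.5, 69.4, 79.9]
orientation: [2.097, 2.336, 0.004]
ft_force: [-0.6, -0.2, 7.3]
width: 29.2
```

Run:
```python
from h import *
o=monitor.get_obs();print(o["t"],o["ee_pos"],o["orientation"],o["ft_force"],o["width"])
shot("side","s14.png",(120,150,320,310),3.5)
```

```text
21.8167 [659.50898973  69.40137824  79.91713508] [2.09704938 2.33599485 0.0039313 ] [-0.5607587  -0.17138665  7.27980484] 29.2357883956837
```

View pics/s14.png

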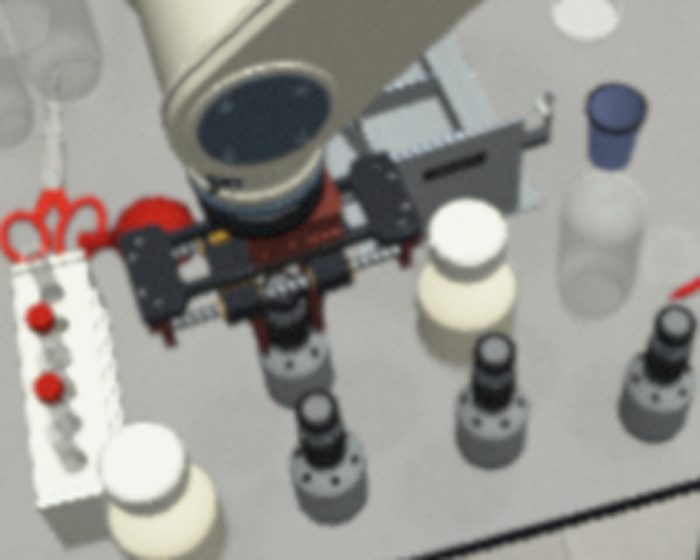

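D is held: width 29 mm, the sleeve. Lifting and carrying it to the far bay.

Call:
carry_out --targets '[[[0,0,0],[0,0,15],0],[[0,0,0],[0,0,45],0],[[0,0,0],[0,0,85],0],[[0,0,0],[0,0,125],0],[[0,0,0],[-10,0,160],0],[[0,0,0],[-35,0,185],0],[[0,0,0],[-70,0,195],0],[[0,0,0],[-105,-10,195],0],[[0,0,0],[-125,-40,195],0],[[0,0,0],[-130,-80,195],0]]'

```text
t: 22.7
ee_pos: [523.9, -9.3, 273.6]
orientation: [-2.093, -2.34, 0.001]
ft_force: [0.7, -0.5, -3.7]
width: 29.7
```

Call:
carry_out --targets '[[[0,0,0],[0,-35,0],0],[[0,0,0],[0,-75,0],0],[[0,0,0],[0,-115,0],0],[[0,0,0],[0,-155,0],0],[[0,0,0],[3,-190,0],0],[[0,0,0],[7,-215,0],0],[[0,0,0],[7,-230,0],0],[[0,0,0],[7,-234,0],0],[[0,0,0],[7,-234,0],0],[[0,0,0],[7,-234,0],0]]'

```text
t: 23.53
ee_pos: [534.7, -243.5, 272.7]
orientation: [-2.098, -2.337, -0.0]
ft_force: [0.6, -0.1, -4.3]
width: 29.6
```

Run:
```python
from h import *
o=monitor.get_obs();print(o["t"],o["ee_pos"],o["orientation"],o["ft_force"],o["width"])
shot("side","s15.png",(150,20,340,240),2.7);shot("scene","sc15.png",(110,60,380,260),2.9);shot("wrist","w7.png")
```

```text
23.5333 [ 534.67461423 -243.49169242  272.65955825] [-2.09762550e+00 -2.33720890e+00 -3.83716093e-04] [ 0.59347411 -0.11519298 -4.32084841] 29.606080898073962
```

View pics/s15.png

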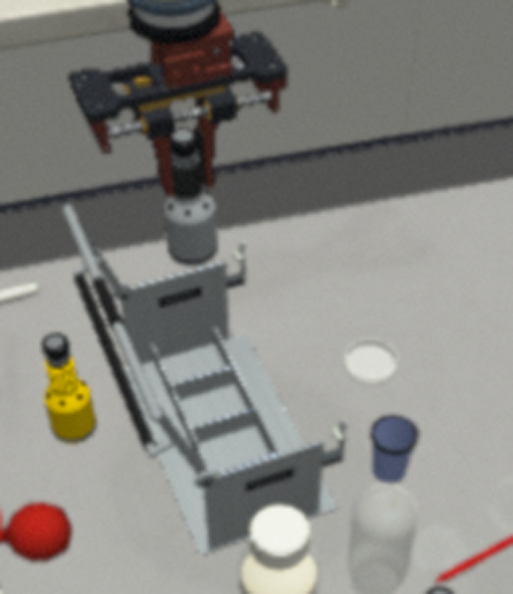

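View pics/sc15.png

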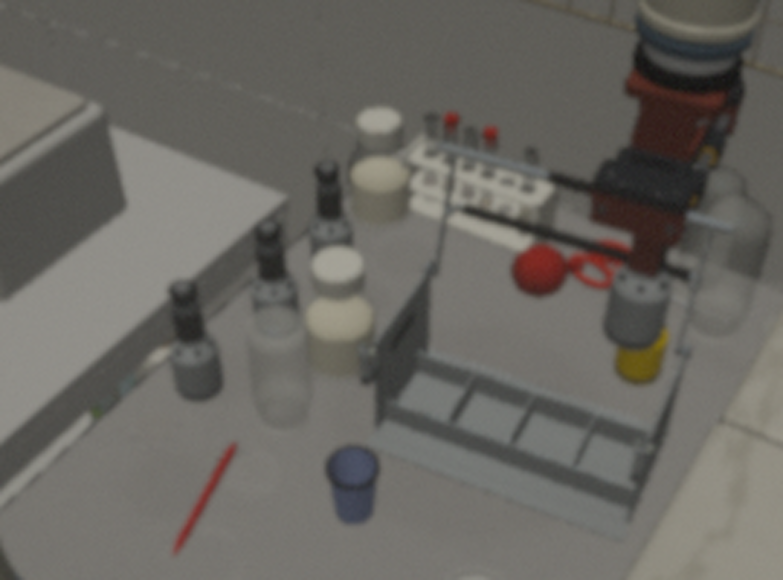

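View pics/w7.png

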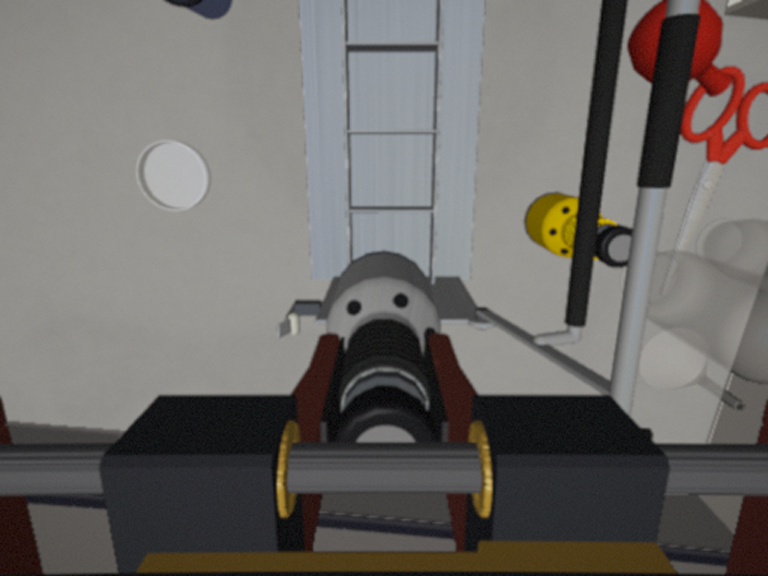

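D is held upright, a little in front of and above the far bay. This view looks nearly straight down on the dividers, at rows 47, 131 and 209, so I refit the carrier pose.

Run:
```python
from h import *
from scipy.optimize import least_squares
cm=vision.camera_model("wrist");print(monitor.get_obs()["ee_pos"],cam2w(cm,[0,0,0]))
obs=[((346,47),-36,64),((437,47),36,64),((347,131),-36,0),((435,131),36,0),((349,209),-36,-64),((433,209),36,-64)]
def f(p):
    c,s=np.cos(p[2]),np.sin(p[2]);P=[(p[0]+c*x-s*y,p[1]+s*x+c*y,36) for _,x,y in obs]
    return (w2px(cm,P)-np.array([o[0] for o in obs])/1.5).ravel()
r=least_squares(f,[531,-151,.1]);print(r.x,np.degrees(r.x[2]),r.fun.round(2))
i=cv2.imread("pics/w7.png")[0:330,250:520];cv2.imwrite("pics/w7c.png",cv2.resize(i,None,fx=1.8,fy=1.8,interpolation=cv2.INTER_CUBIC))
# can in gripper: measured centre of shoulder?
```

```text
[ 535.06357303 -243.17103709  272.73580991] [ 528.14842119 -166.62379672  434.93570349]
[ 5.32321795e+02 -1.51060693e+02  1.10246661e-01] 6.316668353836296 [-1.02 -2.16  0.98 -2.24 -0.35  0.73  0.55  0.66 -0.5   2.    0.33  1.95]
```

View pics/w7c.png

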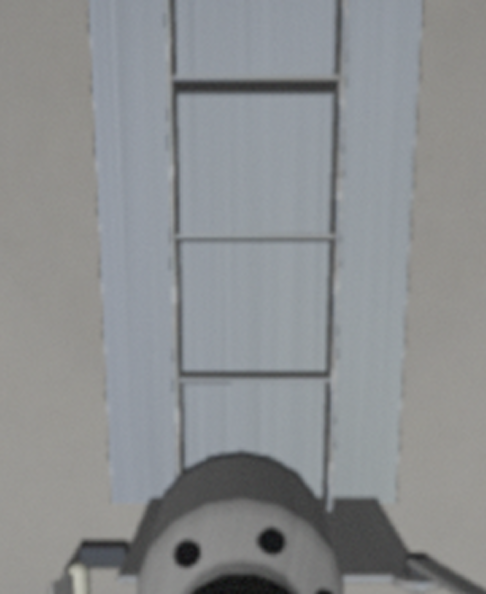

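Run:
```python
from h import *
from scipy.optimize import least_squares
def fit(cm,obs,z0,fz):
    def f(p):
        c,s=np.cos(p[2]),np.sin(p[2]);P=[(p[0]+c*x-s*y,p[1]+s*x+c*y,p[3] if fz else z0) for _,x,y in obs]
        return (w2px(cm,P)-np.array([o[0] for o in obs])/1.5).ravel()
    r=least_squares(f,[531,-151,.1,z0]);print(r.x.round(3),np.abs(r.fun).max().round(2))
cm=vision.camera_model("wrist")
q=lambda u,v:(250+u/1.8,v/1.8)
obs=[(q(174,78),-36,64),(q(339,77),36,64),(q(178,239),-36,0),(q(334,238),36,0),(q(180,380),-36,-64),(q(329,379),36,-64)]
W=dict(np.load("w5.npz"));wp=lambda u,v:(290+u/2.2,180+v/2.2)
o5=[(wp(118,164),-36,64),(wp(266,164),36,64),(wp(123,291),-36,0),(wp(264,291),36,0),(wp(124,407),-36,-64),(wp(264,407),36,-64)]
for z,fz in((36,0),(30,1)):
    fit(cm,obs,z,fz);fit(W,o5,z,fz)
```

```text
[ 5.32990e+02 -1.50689e+02  1.10000e-01  3.60000e+01] 1.04
[ 5.33062e+02 -1.47781e+02  1.12000e-01  3.60000e+01] 0.74
[ 5.33030e+02 -1.50424e+02  1.10000e-01  3.18220e+01] 0.84
[ 5.33195e+02 -1.49424e+02  1.12000e-01  3.10460e+01] 0.51
```

Call:
carry_out --targets '[[[0,0,0],[0,-1,-30],0],[[0,0,0],[0,-1,-60],0],[[0,0,0],[0,-1,-90],0],[[0,0,0],[0,-1,-120],0],[[0,0,0],[0,-1,-140],0],[[0,0,0],[0,-1,-145],0],[[0,0,0],[0,-1,-145],0],[[0,0,0],[0,-1,-145],0]]'

```text
t: 24.35
ee_pos: [535.9, -245.4, 128.6]
orientation: [2.097, 2.338, 0.001]
ft_force: [-0.2, -0.4, -4.3]
width: 29.7
```

Run:
```python
from h import *
o=monitor.get_obs();print(o["t"],o["ee_pos"],o["orientation"],o["ft_force"],o["width"])
shot("side","s16.png",(180,90,290,220),4.5);shot("scene","sc16.png",(230,130,370,250),5);shot("wrist","w8.png")
```

```text
24.35 [ 535.92435101 -245.41642065  128.60057477] [2.09702219e+00 2.33787010e+00 6.11692409e-04] [-0.2150345  -0.42231459 -4.34997539] 29.65214868877881
```

View pics/s16.png

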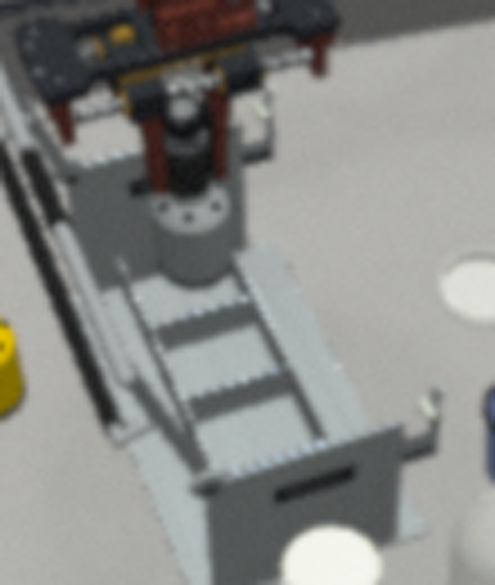

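View pics/sc16.png

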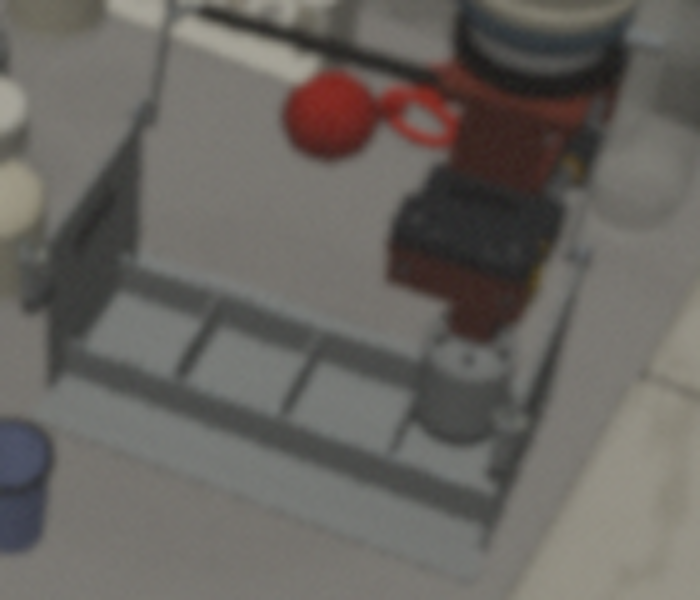

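View pics/w8.png

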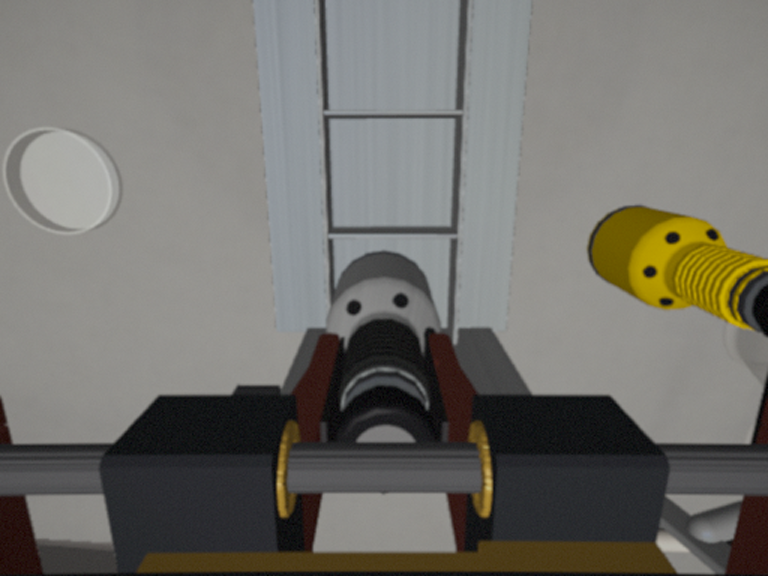

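It hangs between the end plate and the last divider and is centred between the walls. Lowering it in.

Call:
carry_out --targets '[[[0,0,0],[0,0,-12],0],[[0,0,0],[0,0,-22],0],[[0,0,0],[0,0,-30],0],[[0,0,0],[0,0,-36],0],[[0,0,0],[0,0,-40],0],[[0,0,0],[0,0,-42],0],[[0,0,0],[0,0,-42],0]]'

```text
t: 25.08
ee_pos: [533.1, -245.5, 86.1]
orientation: [-2.097, -2.334, 0.002]
ft_force: [-13.3, 1.5, 13.2]
width: 29.4
```

Run:
```python
from h import *
o=monitor.get_obs();print(o["t"],o["ee_pos"],o["orientation"],o["ft_force"],o["width"])
shot("side","s17.png",(180,90,290,220),4.5);shot("scene","sc17.png",(230,130,370,250),5)
```

```text
25.0833 [ 533.13236545 -245.50752182   86.11372026] [-2.09720424 -2.33433425  0.00246844] [-13.27320989   1.48161294  13.2424903 ] 29.365132144139736
```

View pics/s17.png

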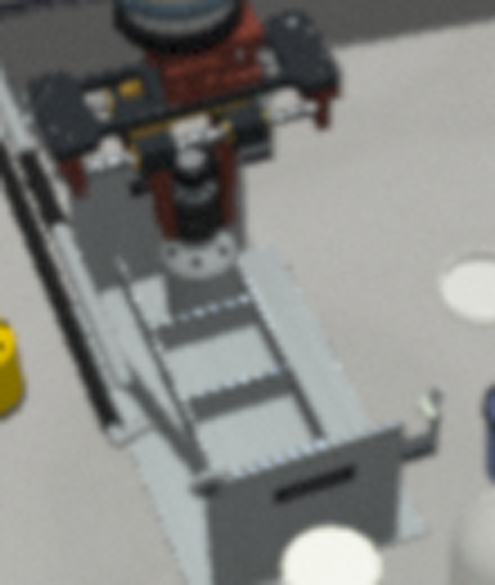

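View pics/sc17.png

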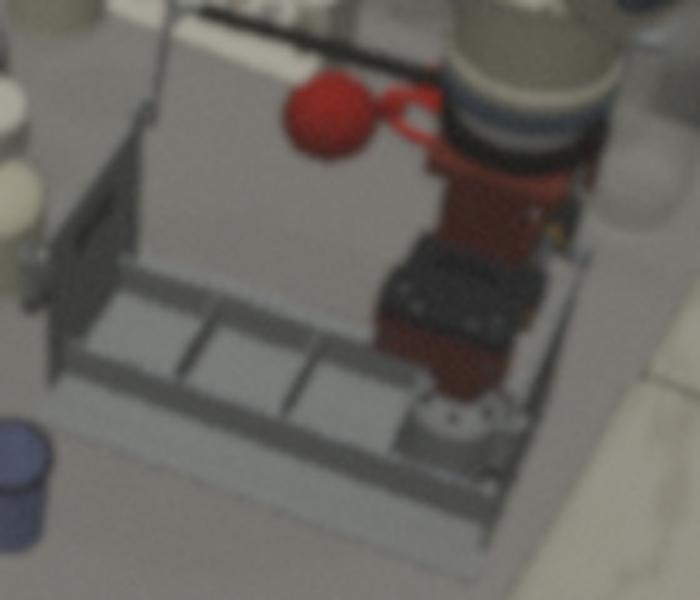

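It is seated: TCP is 6 mm above the grasp height, which is the bay floor. But something pushes the hand -x with 13 N. I relieve that by 3 mm, then open.

Call:
carry_out --targets '[[[0,0,0],[-2,0,1],29],[[0,0,0],[-3,0,1],29],[[0,0,0],[-3,0,1],29]]'

```text
t: 25.43
ee_pos: [531.9, -245.7, 86.2]
orientation: [-2.099, -2.337, 0.0]
ft_force: [-0.6, -0.2, -3.8]
width: 29.7
```

Call:
carry_out --targets '[[[0,0,0],[0,0,0],44],[[0,0,0],[0,0,0],44],[[0,0,0],[0,0,0],44]]'

```text
t: 25.68
ee_pos: [532.4, -245.8, 86.7]
orientation: [2.098, 2.338, 0.0]
ft_force: [-1.2, -0.2, -0.1]
width: 43.2
```

Run:
```python
from h import *
o=monitor.get_obs();print(o["t"],o["ee_pos"],o["orientation"],o["ft_force"],o["moment"],o["width"])
shot("side","s18.png",(160,60,300,200),4.3)
```

```text
25.6833 [ 532.35624173 -245.76515996   86.67668987] [2.09845065e+00 2.33766828e+00 5.25666210e-05] [-1.2455968  -0.24247831 -0.10942047] [-0.06733041  0.14434443  0.02179086] 43.21181811404438
```

View pics/s18.png

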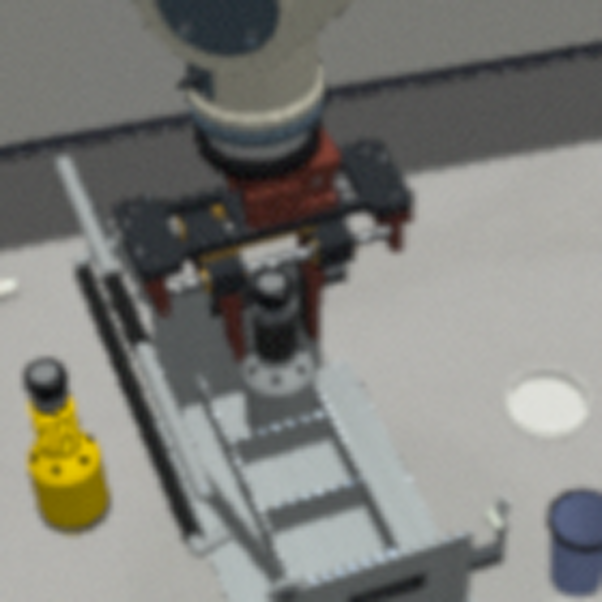

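Call:
carry_out --targets '[[[0,0,0],[0,0,20],44],[[0,0,0],[0,0,50],44],[[0,0,0],[0,0,85],50],[[0,0,0],[-5,20,125],50],[[0,0,0],[-5,55,165],50],[[0,0,0],[-5,75,195],50],[[0,0,0],[-5,75,215],50],[[0,0,0],[-5,75,220],50],[[0,0,0],[-5,75,220],50]]'

```text
t: 26.48
ee_pos: [528.6, -170.7, 309.3]
orientation: [2.094, 2.335, 0.003]
ft_force: [0.7, -0.5, -0.6]
width: 50.2
```

Run:
```python
from h import *
o=monitor.get_obs();print(o["t"],o["ee_pos"],o["ft_force"],o["width"])
shot("side","s19.png",(120,60,340,310),2.3);shot("scene","sc19.png",(230,110,370,250),4.2);cm,im=shot("wrist","w9.png");np.savez("w9.npz",**{k:np.array(v) for k,v in cm.items()})
for n in("side","scene"):
  c=vision.camera_model(n)
  for r in place_of("sampler1",n):
    P=cam2w(c,r["point"]);print(n,P.round(),round(r["confidence"],2))
```

```text
26.4833 [ 528.63325495 -170.68984686  309.27824257] [ 0.74750264 -0.54183261 -0.57777385] 50.236305227505696
side [656. 158.  -1.] 0.98
side [ 684. -213.    1.] 0.89
side [419. 160.   3.] 0.69
side [533. 153.  -1.] 0.61
side [ 532. -238.   12.] 0.59
scene [653. 164.  -2.] 0.85
scene [419. 164.   2.] 0.73
scene [ 688. -210.    3.] 0.68
scene [539. 154.  -1.] 0.63
scene [ 528. -242.    5.] 0.62
```

View pics/s19.png

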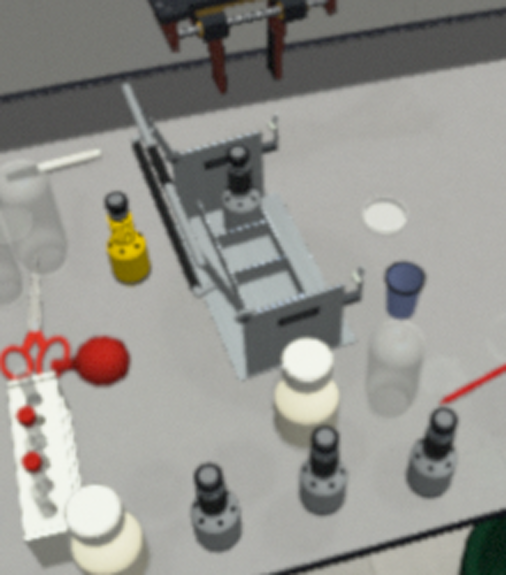

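View pics/sc19.png

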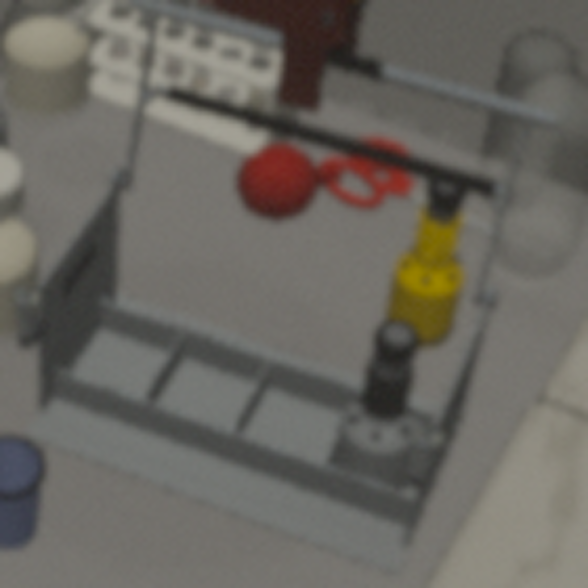

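View pics/w9.png

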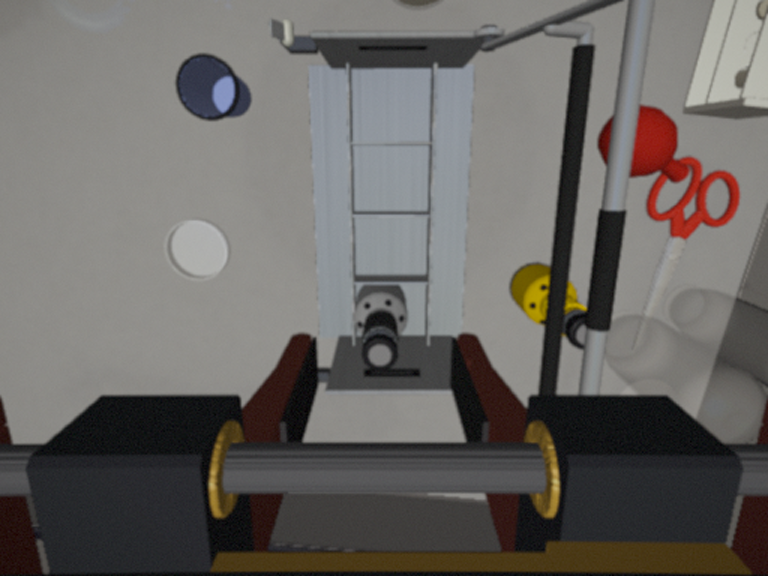

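D stands upright in the far bay. The contact was probably the hand's rear corner against the keeper's side arm, which only the end bays have. I check where D lies relative to the fit, and re-measure C and B.

Run:
```python
from h import *
from scipy.optimize import least_squares
cm=dict(np.load("w9.npz"))
obs=[((353,144),-36,64),((432,144),36,64),((353.5,212),-36,0),((430.5,212),36,0),((355,280),-36,-64),((429,280),36,-64)]
def f(p):
    c,s=np.cos(p[2]),np.sin(p[2]);P=[(p[0]+c*x-s*y,p[1]+s*x+c*y,p[3]) for _,x,y in obs]
    return (w2px(cm,P)-np.array([o[0] for o in obs])/1.5).ravel()
r=least_squares(f,[531,-151,.1,33]);print(r.x.round(3),np.abs(r.fun).max().round(2))
p=pxz(cm,np.array((379.5,354))/1.5,142);d=p[:2]-r.x[:2];c,s=np.cos(.11),np.sin(.11)
print("D",p.round(1),"car",(c*d[0]+s*d[1]).round(1),(-s*d[0]+c*d[1]).round(1))
```

```text
[ 5.33761e+02 -1.49768e+02  1.09000e-01  2.16320e+01] 1.27
D [ 532.4 -240.2  142. ] car -11.3 -89.8
```

Call:
carry_out --targets '[[[0,0,0],[0,40,10],50],[[0,0,0],[0,80,10],50],[[0,0,0],[0,120,10],50],[[0,0,0],[10,160,10],50],[[0,0,0],[35,190,10],50],[[0,0,0],[60,220,0],50],[[0,0,0],[85,250,-10],50],[[0,0,0],[105,280,-20],50],[[0,0,0],[120,310,-40],50],[[0,0,0],[128,328,-65],50]]'

```text
t: 27.57
ee_pos: [657.2, 160.0, 240.3]
orientation: [2.098, 2.338, 0.003]
ft_force: [0.2, -0.0, 0.8]
width: 50.0
```

Call:
carry_out --targets '[[[0,0,0],[1,4,-25],50],[[0,0,0],[1,4,-38],50],[[0,0,0],[1,4,-38],50],[[0,0,0],[1,4,-38],50]]'

```text
t: 27.9
ee_pos: [655.5, 160.3, 202.5]
orientation: [-2.099, -2.336, 0.004]
ft_force: [-1.2, -0.3, 1.2]
width: 50.3
```

Run:
```python
from h import *
o=monitor.get_obs();print(o["t"],o["ee_pos"],o["orientation"],o["ft_force"],o["width"])
cm,im=shot("wrist","w10.png");np.savez("w10.npz",**{k:np.array(v) for k,v in cm.items()})
for r in place_of("sampler1","wrist"):
    P=cam2w(cm,r["point"]);print(P.round(),round(r["confidence"],2),w2px(cm,P).round()*1.5)
```

```text
27.9 [655.45309012 160.31029626 202.49757483] [-2.09855708 -2.33582194  0.0038122 ] [-1.1969837  -0.31051273  1.16076886] 50.33171856848746
[653. 162.   1.] 0.89 [[381.  250.5]]
[422. 168.   2.] 0.67 [[ 79.5 211.5]]
[539. 155.   2.] 0.65 [[234.  244.5]]
```

View pics/w10.png

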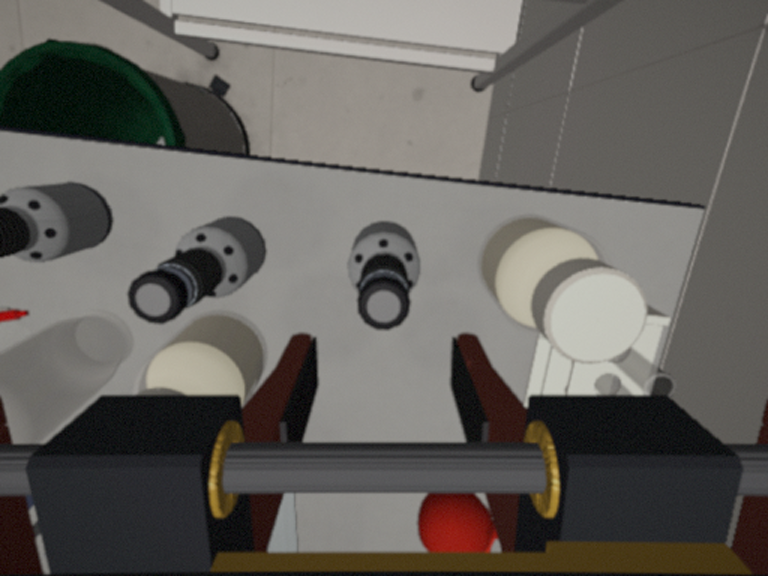

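Run:
```python
from h import *
cm=dict(np.load("w10.npz"));print(monitor.get_obs()["ee_pos"])
for n,px,z in (("Cknob",(384,302),136),("Ccan top holes",(384,262),58),("Bknob",(156,297),136)):print(n,pxz(cm,np.array(px)/1.5,z).round(1))
```

```text
[656.86811323 160.49330866 205.05503441]
Cknob [656.5 163.3 136. ]
Ccan top holes [656.  166.2  58. ]
Bknob [541.  153.6 136. ]
```

Call:
carry_out --targets '[[[0,0,0],[0,1,-30],50],[[0,0,0],[0,1,-60],50],[[0,0,0],[0,1,-90],50],[[0,0,0],[0,1,-115],50],[[0,0,0],[0,1,-124],50],[[0,0,0],[0,1,-124],0],[[0,0,0],[0,1,-124],0],[[0,0,0],[0,1,-124],0],[[0,0,0],[0,1,-124],0],[[0,0,0],[0,1,-124],0]]'

```text
t: 28.83
ee_pos: [657.4, 162.6, 81.9]
orientation: [2.097, 2.336, 0.004]
ft_force: [-1.4, 0.1, 7.9]
width: 29.7
```

Call:
carry_out --targets '[[[0,0,0],[0,0,15],0],[[0,0,0],[0,0,45],0],[[0,0,0],[0,0,85],0],[[0,0,0],[0,0,125],0],[[0,0,0],[-10,-5,160],0],[[0,0,0],[-35,-10,185],0],[[0,0,0],[-70,-20,195],0],[[0,0,0],[-105,-35,195],0],[[0,0,0],[-125,-65,195],0],[[0,0,0],[-130,-105,195],0]]'

```text
t: 29.67
ee_pos: [522.1, 58.2, 275.8]
orientation: [-2.094, -2.341, 0.0]
ft_force: [0.9, -0.5, -3.4]
width: 29.6
```

Call:
carry_out --targets '[[[0,0,0],[0,-40,0],0],[[0,0,0],[0,-80,0],0],[[0,0,0],[0,-120,0],0],[[0,0,0],[0,-160,0],0],[[0,0,0],[0,-195,0],0],[[0,0,0],[4,-222,-10],0],[[0,0,0],[4,-238,-40],0],[[0,0,0],[4,-240,-75],0],[[0,0,0],[4,-240,-110],0],[[0,0,0],[4,-240,-135],0]]'

```text
t: 30.5
ee_pos: [528.7, -182.9, 138.0]
orientation: [-2.099, -2.335, 0.001]
ft_force: [-1.2, -0.8, -4.2]
width: 29.4
```

Call:
carry_out --targets '[[[0,0,0],[0,0,0],0],[[0,0,0],[0,0,0],0]]'

```text
t: 30.67
ee_pos: [529.4, -182.4, 139.5]
orientation: [-2.097, -2.336, 0.002]
ft_force: [0.7, -1.2, -2.4]
width: 29.5
```

Run:
```python
from h import *
o=monitor.get_obs();print(o["t"],o["ee_pos"],o["orientation"],o["ft_force"],o["width"])
shot("side","s20.png",(180,90,290,220),4.5);shot("scene","sc20.png",(230,130,370,250),5);shot("wrist","w11.png")
```

```text
30.6667 [ 529.3635156  -182.42540536  139.51143957] [-2.09706118e+00 -2.33600655e+00  1.51059982e-03] [ 0.72602697 -1.20283981 -2.36801772] 29.51621853818788
```

View pics/s20.png

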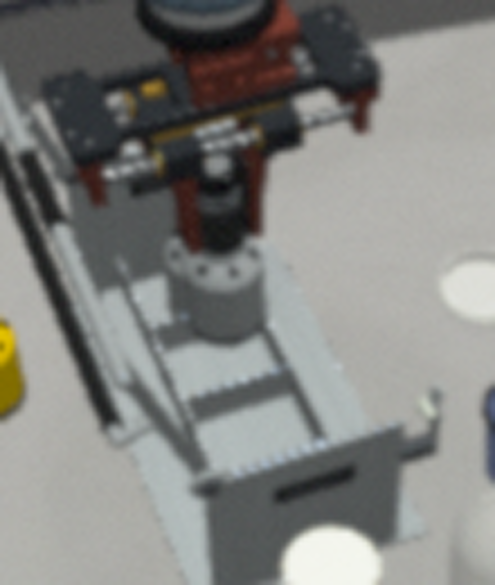

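View pics/sc20.png

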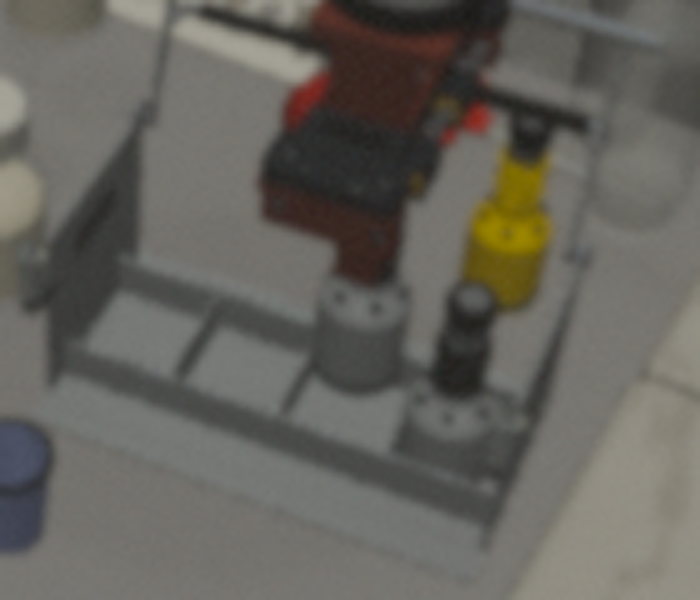

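View pics/w11.png

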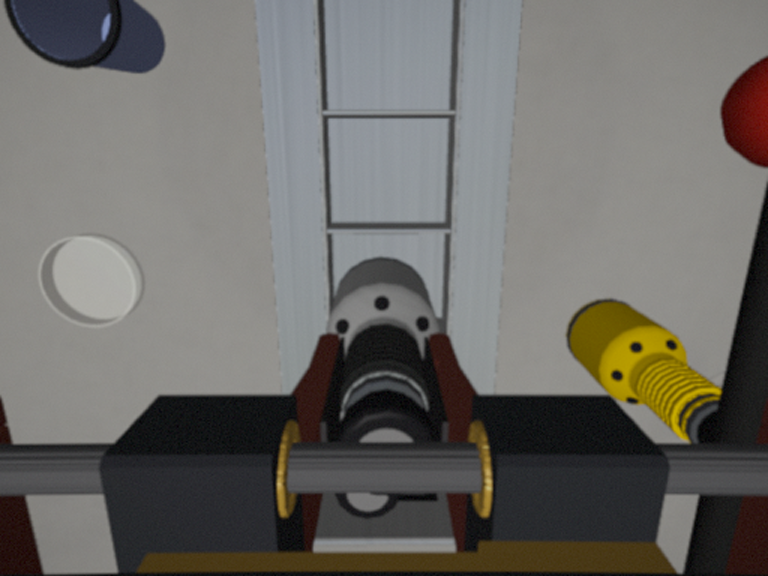

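C hangs over the third bay, clear of D. Lowering.

Call:
carry_out --targets '[[[0,0,0],[1,0,-15],0],[[0,0,0],[1,0,-30],0],[[0,0,0],[1,0,-40],0],[[0,0,0],[1,0,-47],0],[[0,0,0],[1,0,-51],0],[[0,0,0],[1,0,-53],0],[[0,0,0],[1,0,-53],0]]'

```text
t: 31.4
ee_pos: [531.3, -182.9, 87.9]
orientation: [2.098, 2.338, -0.0]
ft_force: [-3.2, 0.9, 4.2]
width: 29.4
```

Call:
carry_out --targets '[[[0,0,0],[0,0,0],44],[[0,0,0],[0,0,0],44],[[0,0,0],[0,0,0],44],[[0,0,0],[0,0,20],44],[[0,0,0],[0,0,50],44],[[0,0,0],[0,0,85],50],[[0,0,0],[-5,20,125],50],[[0,0,0],[-5,55,165],50],[[0,0,0],[-5,95,195],50],[[0,0,0],[-5,130,210],50]]'

```text
t: 32.23
ee_pos: [527.0, -68.6, 290.8]
orientation: [2.098, 2.333, 0.004]
ft_force: [1.3, 0.8, 0.6]
width: 50.1
```

Run:
```python
from h import *
o=monitor.get_obs();print(o["t"],o["ee_pos"],o["ft_force"],o["width"])
shot("side","s21.png",(120,60,340,310),2.3);cm,im=shot("wrist","w12.png");np.savez("w12.npz",**{k:np.array(v) for k,v in cm.items()})
for n in("side","scene"):
  vision.get_image(n);c=vision.camera_model(n)
  for r in place_of("sampler1",n):
    P=cam2w(c,r["point"]);print(n,P.round(),round(r["confidence"],2))
```

```text
32.2333 [526.97079335 -68.57166759 290.77620742] [1.29052178 0.7683518  0.59446242] 50.13752089699073
side [ 682. -209.   -0.] 0.83
side [ 529. -242.    8.] 0.69
side [421. 161.   1.] 0.64
side [ 529. -185.    6.] 0.61
side [535. 156.   3.] 0.6
scene [ 526. -242.    1.] 0.94
scene [ 529. -179.    4.] 0.94
scene [418. 164.  -1.] 0.84
scene [538. 152.   2.] 0.77
scene [ 686. -209.    3.] 0.55
scene [ 527. -153.    0.] 0.41
```

View pics/s21.png

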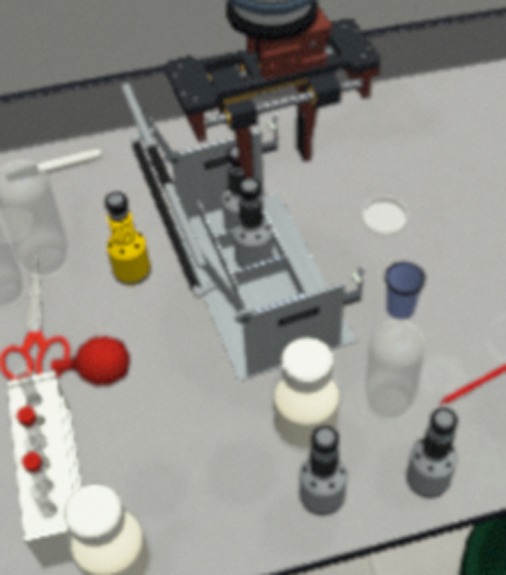

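View pics/w12.png

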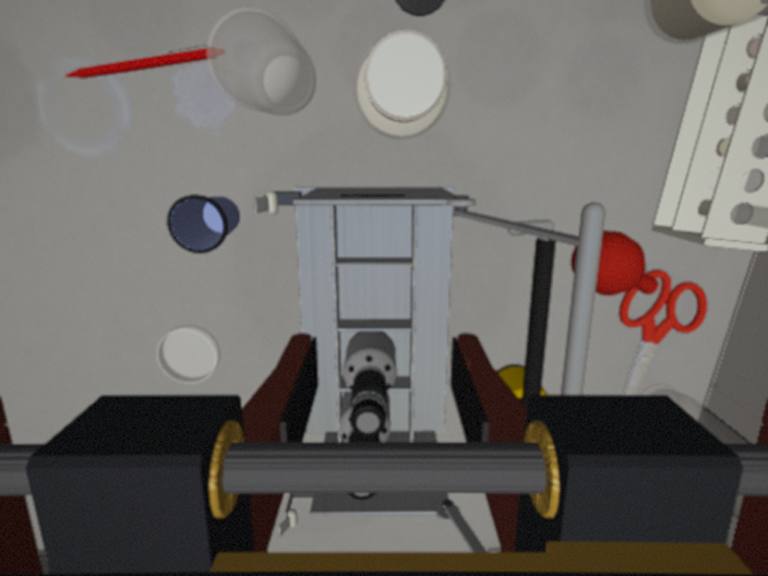

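C is in. B next.

Call:
carry_out --targets '[[[0,0,0],[0,40,0],50],[[0,0,0],[2,80,0],50],[[0,0,0],[6,120,0],50],[[0,0,0],[10,160,-10],50],[[0,0,0],[12,190,-40],50],[[0,0,0],[12,205,-70],50],[[0,0,0],[12,206,-92],50],[[0,0,0],[12,206,-92],50],[[0,0,0],[12,206,-92],50]]'

```text
t: 33.28
ee_pos: [537.2, 136.0, 193.7]
orientation: [-2.098, -2.335, 0.006]
ft_force: [0.5, 0.6, -0.1]
width: 49.8
```

Run:
```python
from h import *
cm,im=shot("wrist","w13.png");np.savez("w13.npz",**{k:np.array(v) for k,v in cm.items()})
o=monitor.get_obs();print(o["t"],o["ee_pos"],o["orientation"],o["ft_force"],o["width"])
for r in place_of("sampler1","wrist"):
    P=cam2w(cm,r["point"]);print(P.round(),round(r["confidence"],2),w2px(cm,P).round()*1.5)
```

```text
33.3333 [538.37688201 136.03286269 195.28982573] [-2.09984218e+00 -2.33582065e+00  1.95759664e-03] [ 0.41685268 -0.69944973 -0.03426374] 49.72035325403802
[540. 154.   1.] 0.91 [[388.5 232.5]]
[423. 166.  -2.] 0.86 [[237.  199.5]]
```

View pics/w13.png

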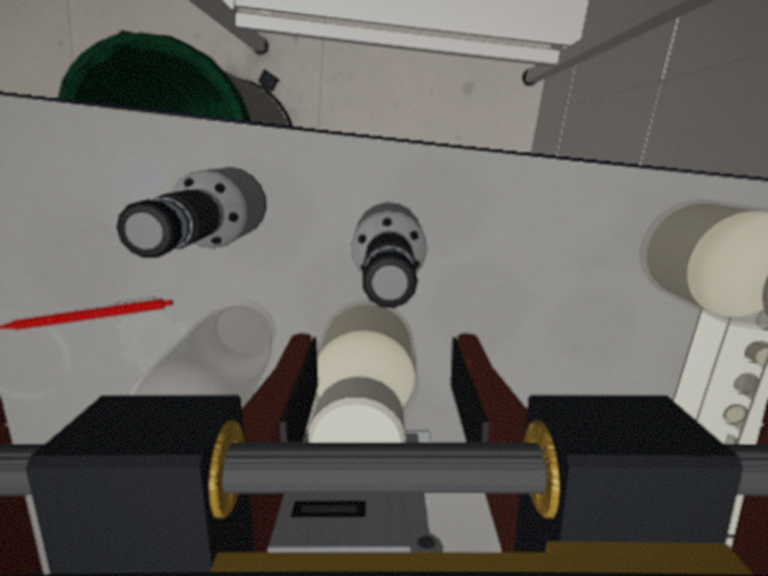

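Run:
```python
from h import *
cm=dict(np.load("w13.npz"))
for n,px,z in (("Bknob",(389.5,279),136),("Aknob",(147,228),136)):print(n,pxz(cm,np.array(px)/1.5,z).round(1))
```

```text
Bknob [539.3 153.7 136. ]
Aknob [423.5 166.1 136. ]
```

Call:
carry_out --targets '[[[0,0,0],[0,17,0],50],[[0,0,0],[0,17,-30],50],[[0,0,0],[0,17,-60],50],[[0,0,0],[0,17,-90],50],[[0,0,0],[0,17,-110],50],[[0,0,0],[0,17,-116],50],[[0,0,0],[0,17,-116],0],[[0,0,0],[0,17,-116],0],[[0,0,0],[0,17,-116],0],[[0,0,0],[0,17,-116],0]]'

```text
t: 34.22
ee_pos: [539.2, 154.2, 81.3]
orientation: [2.098, 2.336, 0.003]
ft_force: [-1.3, 0.2, 5.2]
width: 29.6
```

Call:
carry_out --targets '[[[0,0,0],[0,0,0],0],[[0,0,0],[0,0,15],0],[[0,0,0],[0,0,45],0],[[0,0,0],[0,0,85],0],[[0,0,0],[0,0,125],0],[[0,0,0],[0,-5,160],0],[[0,0,0],[0,-25,185],0],[[0,0,0],[-5,-60,195],0],[[0,0,0],[-10,-100,195],0],[[0,0,0],[-13,-140,195],0]]'

```text
t: 35.05
ee_pos: [524.6, 13.3, 276.0]
orientation: [2.095, 2.339, 0.002]
ft_force: [0.2, -1.1, -4.5]
width: 29.5
```

Run:
```python
from h import *
o=monitor.get_obs();print(o["t"],o["ee_pos"],o["orientation"],o["ft_force"],o["width"])
```

```text
35.05 [524.61854961  13.26500084 276.01124222] [2.09511423 2.33856106 0.00237273] [ 0.17133764 -1.09198543 -4.52197168] 29.5070099683902
```

Call:
carry_out --targets '[[[0,0,0],[0,-35,0],0],[[0,0,0],[0,-75,0],0],[[0,0,0],[0,-110,0],0],[[0,0,0],[0,-128,-20],0],[[0,0,0],[0,-132,-55],0],[[0,0,0],[0,-132,-90],0],[[0,0,0],[0,-132,-120],0],[[0,0,0],[0,-132,-135],0],[[0,0,0],[0,-132,-135],0],[[0,0,0],[0,-132,-135],0]]'

```text
t: 35.88
ee_pos: [524.6, -117.7, 139.3]
orientation: [-2.098, -2.337, 0.001]
ft_force: [1.9, -0.4, -3.3]
width: 29.7
```

Run:
```python
from h import *
shot("wrist","w14.png");shot("scene","sc22.png",(230,130,370,250),5)
o=monitor.get_obs();print(o["t"],o["ee_pos"],o["orientation"],o["ft_force"],o["width"])
```

```text
35.9833 [ 526.18622345 -118.01950383  141.02324763] [2.09697600e+00 2.33638274e+00 1.78438228e-03] [ 0.48859507 -0.63733424 -2.71102648] 29.450567988171418
```

View pics/w14.png

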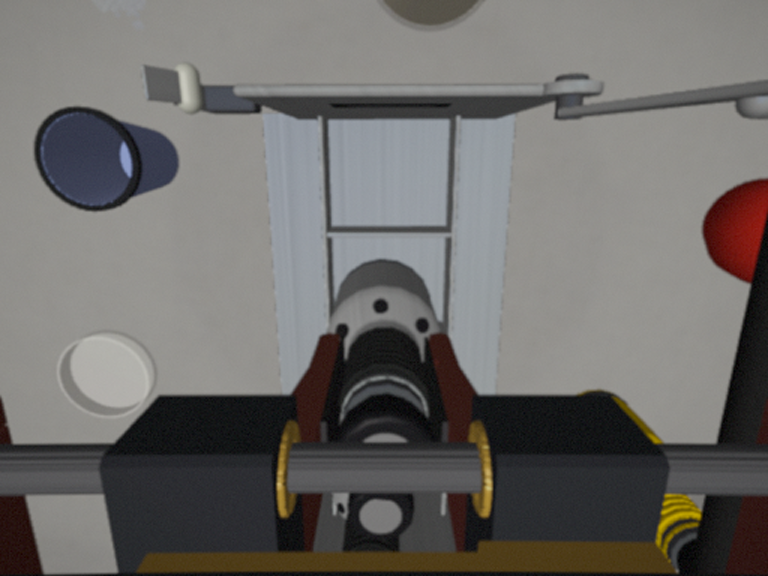

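View pics/sc22.png

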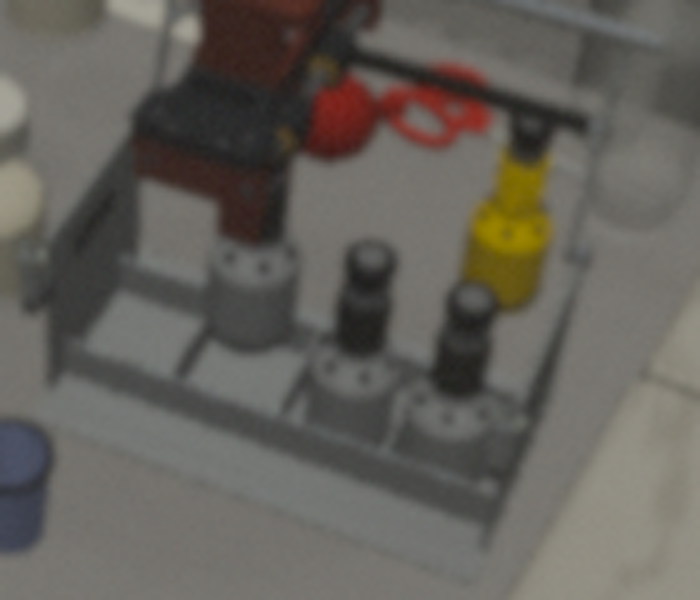

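Call:
carry_out --targets '[[[0,0,0],[-1,-1,-15],0],[[0,0,0],[-1,-1,-30],0],[[0,0,0],[-1,-1,-40],0],[[0,0,0],[-1,-1,-47],0],[[0,0,0],[-1,-1,-51],0],[[0,0,0],[-1,-1,-53],0],[[0,0,0],[-1,-1,-54],0]]'

```text
t: 36.57
ee_pos: [524.6, -118.9, 87.2]
orientation: [2.098, 2.338, 0.0]
ft_force: [-7.1, 1.8, 22.4]
width: 29.4
```

Call:
carry_out --targets '[[[0,0,0],[0,0,1],44],[[0,0,0],[0,0,1],44],[[0,0,0],[0,0,1],44],[[0,0,0],[0,0,20],44],[[0,0,0],[0,0,50],44],[[0,0,0],[0,0,85],50],[[0,0,0],[-5,20,125],50],[[0,0,0],[-20,55,160],50],[[0,0,0],[-40,90,180],50],[[0,0,0],[-55,130,190],50]]'

```text
t: 37.4
ee_pos: [476.2, -4.0, 273.3]
orientation: [2.098, 2.333, 0.005]
ft_force: [1.1, 1.2, 0.3]
width: 50.1
```

Call:
carry_out --targets '[[[0,0,0],[-5,40,0],50],[[0,0,0],[-15,80,-10],50],[[0,0,0],[-30,115,-30],50],[[0,0,0],[-45,145,-60],50],[[0,0,0],[-48,152,-75],50],[[0,0,0],[-48,152,-75],50],[[0,0,0],[-48,152,-75],50]]'

```text
t: 37.98
ee_pos: [427.2, 148.0, 195.0]
orientation: [-2.096, -2.34, 0.002]
ft_force: [-0.4, 1.0, 1.0]
width: 50.2
```

Run:
```python
from h import *
cm,im=shot("wrist","w15.png");np.savez("w15.npz",**{k:np.array(v) for k,v in cm.items()})
o=monitor.get_obs();print(o["t"],o["ee_pos"],o["orientation"],o["ft_force"],o["width"])
for r in place_of("sampler1","wrist"):
    P=cam2w(cm,r["point"]);print(P.round(),round(r["confidence"],2),w2px(cm,P).round()*1.5)
shot("side","s22.png",(120,60,340,310),2.3)
```

```text
38.0333 [428.26392087 147.63333882 195.87667019] [2.09740229e+00 2.33807724e+00 8.91303473e-04] [-0.06441067  0.30160047 -0.71743724] 49.8681277084145
[423. 165.   1.] 0.72 [[379.5 232.5]]
```

View pics/w15.png

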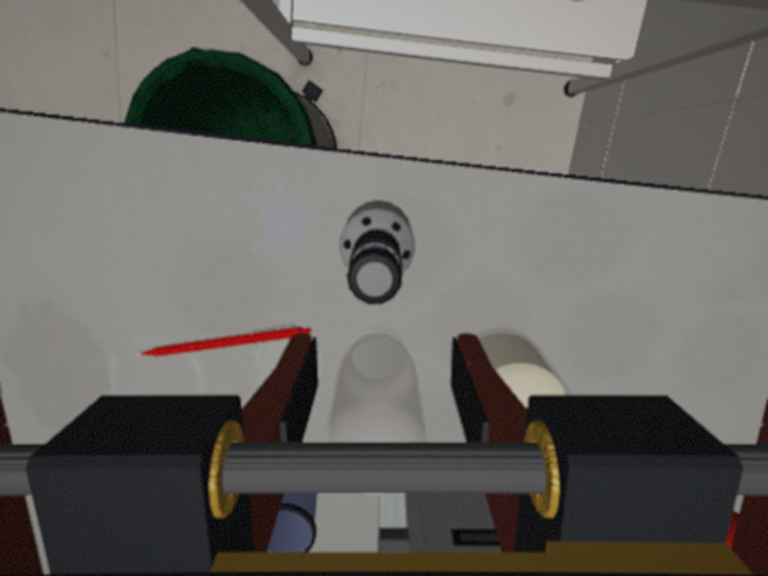

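View pics/s22.png

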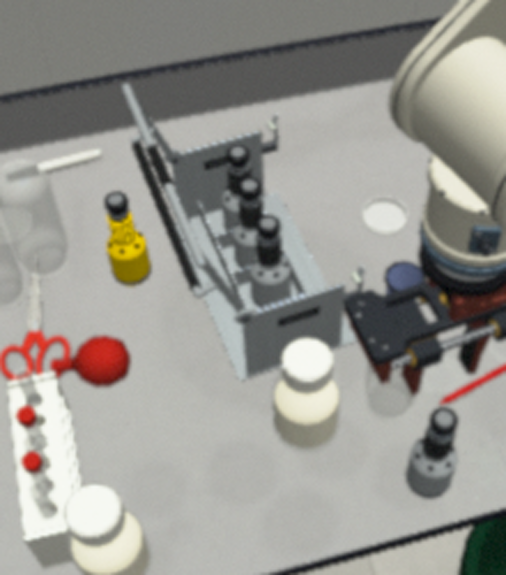

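Run:
```python
from h import *
cm=dict(np.load("w15.npz"));print(pxz(cm,np.array((375,275))/1.5,136).round(1))
```

```text
[422.2 166.7 136. ]
```

Call:
carry_out --targets '[[[0,0,-7],[-7,16.5,0],50],[[0,0,-14],[-7,16.5,0],50],[[0,0,-15],[-7,16.5,-30],50],[[0,0,-15],[-7,16.5,-60],50],[[0,0,-15],[-7,16.5,-90],50],[[0,0,-15],[-7,16.5,-110],50],[[0,0,-15],[-7,16.5,-116],50],[[0,0,-15],[-7,16.5,-116],50],[[0,0,-15],[-7,16.5,-116],0],[[0,0,-15],[-7,16.5,-116],0]]'

```text
t: 38.97
ee_pos: [422.0, 164.3, 80.6]
orientation: [2.386, 2.042, 0.004]
ft_force: [-0.1, 0.9, 0.6]
width: 40.1
```

Call:
carry_out --targets '[[[0,0,0],[0,0,0],0],[[0,0,0],[0,0,0],0],[[0,0,0],[0,0,0],0]]'

```text
t: 39.22
ee_pos: [421.3, 164.5, 80.4]
orientation: [2.385, 2.043, 0.003]
ft_force: [-1.5, -0.6, 7.1]
width: 29.6
```

Call:
carry_out --targets '[[[0,0,0],[0,0,15],0],[[0,0,0],[0,0,45],0],[[0,0,0],[0,0,85],0],[[0,0,0],[0,0,125],0],[[0,0,0],[0,0,160],0],[[0,0,0],[10,-20,185],0],[[0,0,0],[25,-55,195],0],[[0,0,0],[40,-90,195],0],[[0,0,0],[55,-125,195],0],[[0,0,0],[70,-160,195],0]]'

```text
t: 40.05
ee_pos: [490.5, 2.7, 274.9]
orientation: [2.385, 2.044, 0.001]
ft_force: [-0.4, 0.8, -2.9]
width: 29.8
```

Call:
carry_out --targets '[[[0,0,0],[12,-30,0],0],[[0,0,0],[22,-55,0],0],[[0,0,0],[24,-61,-15],0],[[0,0,0],[24,-61,-50],0],[[0,0,0],[24,-61,-85],0],[[0,0,0],[24,-61,-115],0],[[0,0,0],[24,-61,-133],0],[[0,0,0],[24,-61,-133],0],[[0,0,0],[24,-61,-133],0]]'

```text
t: 40.8
ee_pos: [513.8, -56.7, 140.7]
orientation: [-2.384, -2.043, 0.002]
ft_force: [-0.4, -0.5, -3.2]
width: 29.4
```

Run:
```python
from h import *
cm,im=shot("wrist","w16.png")
o=monitor.get_obs();print(o["t"],o["ee_pos"],o["orientation"],o["ft_force"],o["width"])
shot("side","s23.png",(180,90,290,220),4.5);shot("scene","sc23.png",(230,130,370,250),5)
```

```text
40.85 [514.88933531 -56.80550872 141.90324523] [2.38544436e+00 2.04384106e+00 4.35755821e-04] [ 1.62037632 -0.71824279 -2.59934804] 29.623795458549377
```

View pics/w16.png

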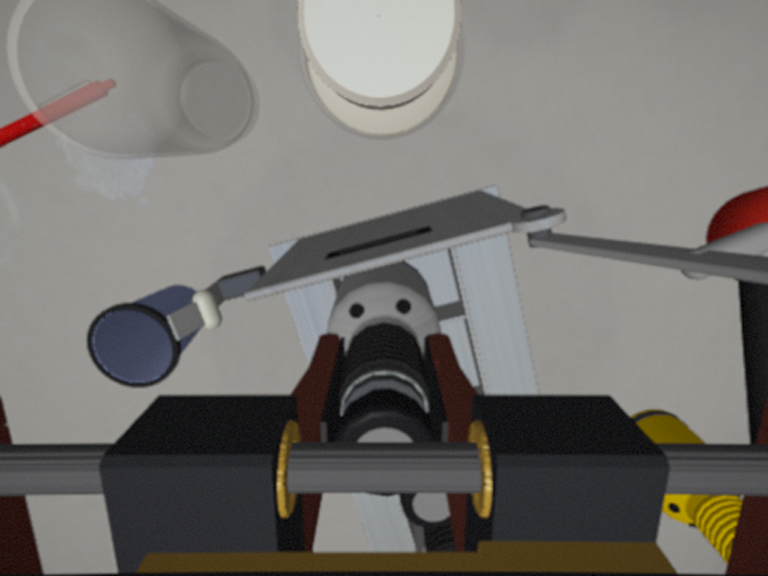

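View pics/s23.png

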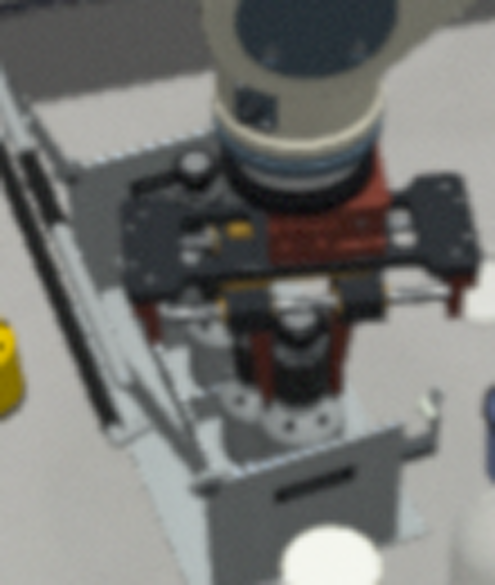

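View pics/sc23.png

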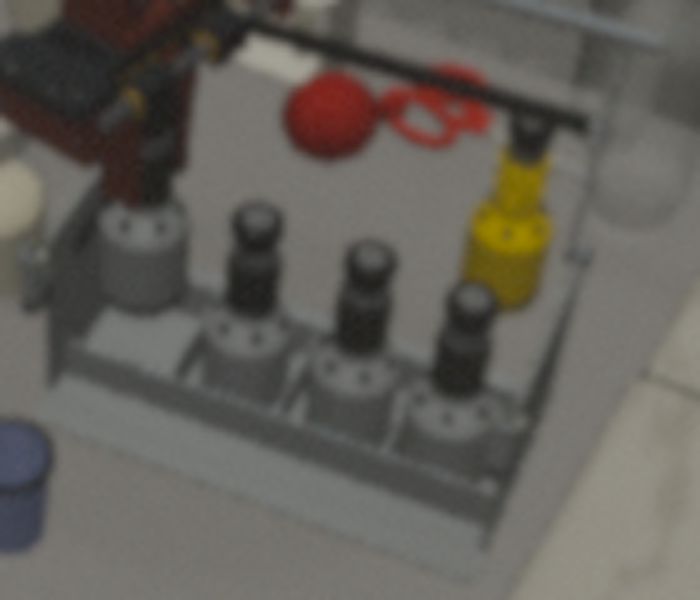

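All three seated samplers are evenly spaced, and A hangs over the near bay. Lowering.

Call:
carry_out --targets '[[[0,0,0],[0,0,-15],0],[[0,0,0],[0,0,-28],0],[[0,0,0],[0,0,-38],0],[[0,0,0],[0,0,-45],0]]'

```text
t: 41.28
ee_pos: [515.0, -56.8, 96.5]
orientation: [2.385, 2.043, 0.001]
ft_force: [0.1, -0.8, -3.0]
width: 29.5
```

Call:
carry_out --targets '[[[0,0,0],[0,0,-4],0],[[0,0,0],[0,0,-7],0],[[0,0,0],[0,0,-9],0],[[0,0,0],[0,0,-10],0]]'

```text
t: 41.62
ee_pos: [514.8, -56.9, 86.4]
orientation: [2.386, 2.044, 0.0]
ft_force: [-4.2, -0.3, 11.8]
width: 29.6
```

Seated, 6 mm above the grasp height. Releasing and rising.

Call:
carry_out --targets '[[[0,0,0],[0,0,1],42],[[0,0,0],[0,0,1],42],[[0,0,0],[0,0,1],42],[[0,0,0],[0,0,20],42],[[0,0,0],[0,0,50],42],[[0,0,0],[0,0,85],42],[[0,0,0],[0,0,125],42],[[0,0,0],[0,0,165],36],[[0,0,5],[0,-10,205],36],[[0,0,10],[0,-20,230],36]]'

```text
t: 42.45
ee_pos: [515.7, -76.9, 321.0]
orientation: [2.19, 2.246, 0.005]
ft_force: [0.6, 0.1, 0.7]
width: 36.2
```

Run:
```python
from h import *
cm,im=shot("wrist","w17.png")
o=monitor.get_obs();print(o["t"],o["ee_pos"],o["orientation"],o["ft_force"],o["width"])
shot("side","s24.png",(150,60,330,240),3.3);shot("scene","sc24.png",(220,90,380,250),3.7)
for n in("side","scene"):
  c=vision.camera_model(n)
  for r in place_of("sampler1",n):
    P=cam2w(c,r["point"]);print(n,P.round(),round(r["confidence"],2))
```

```text
42.5 [517.75014694 -78.80094824 324.83540113] [2.18014685 2.24732538 0.00959517] [ 1.5978065  -1.11400239  3.67639027] 35.85667278257435
side [ 531. -183.    6.] 0.91
side [ 683. -207.    2.] 0.76
side [ 528. -238.   10.] 0.69
side [ 519. -119.    5.] 0.61
scene [ 686. -209.    5.] 0.91
scene [ 525. -117.    7.] 0.86
scene [ 524. -245.    3.] 0.66
scene [ 525. -180.    4.] 0.56
scene [371. -63.  -1.] 0.56
```

View pics/w17.png

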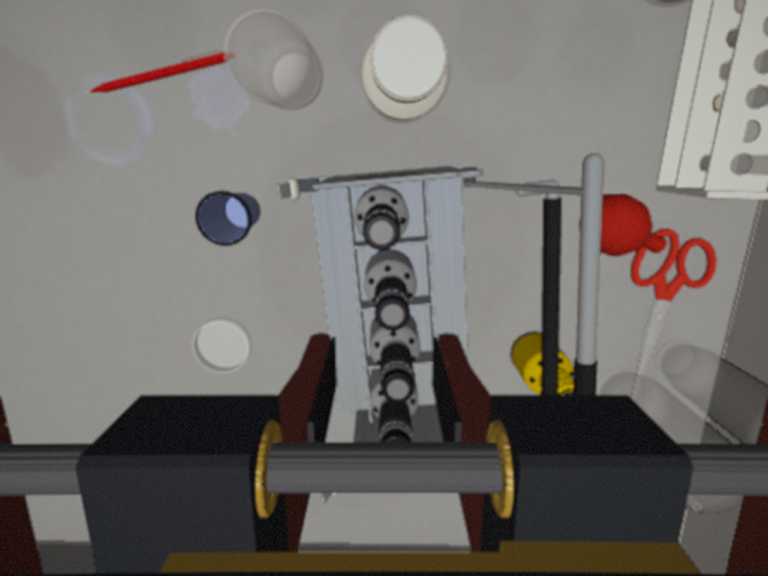

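View pics/s24.png

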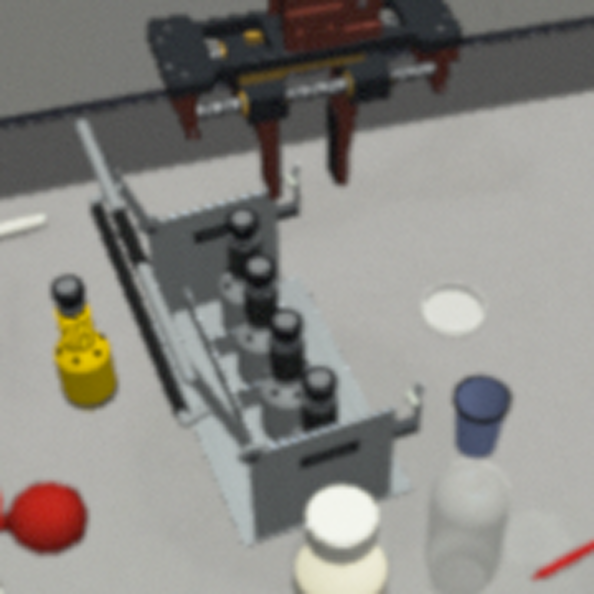

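View pics/sc24.png

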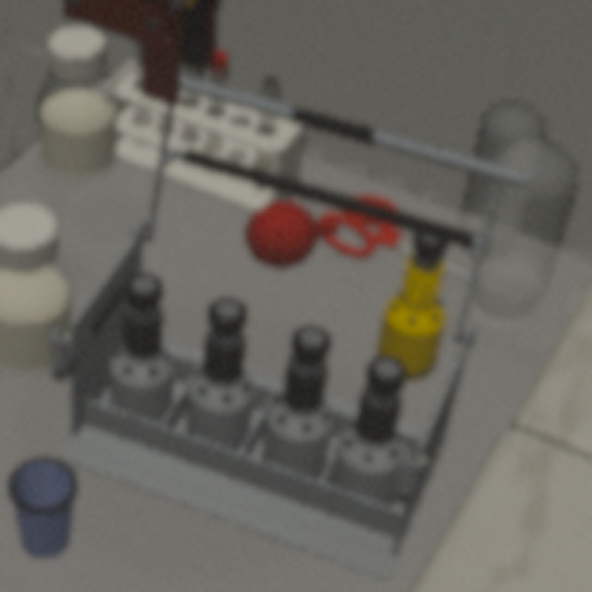

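All four stand collapsed and upright, one per bay, with the keeper still open. Now back to the keeper bar.

Call:
carry_out --targets '[[[0,0,3],[20,-10,5],36],[[0,0,5],[50,-25,5],36],[[0,0,5],[80,-42,5],36],[[0,0,5],[105,-58,5],36],[[0,0,5],[116,-63,5],36],[[0,0,5],[116,-63,0],36],[[0,0,5],[116,-63,-15],36],[[0,0,5],[116,-63,-15],36],[[0,0,5],[116,-63,-15],36]]'

```text
t: 43.45
ee_pos: [628.6, -138.9, 298.8]
orientation: [-2.096, -2.335, 0.004]
ft_force: [-0.5, -0.1, 0.7]
width: 35.7
```

Run:
```python
from h import *
cm,im=shot("wrist","w18.png");np.savez("w18.npz",**{k:np.array(v) for k,v in cm.items()})
o=monitor.get_obs();print(o["t"],o["ee_pos"],o["orientation"],o["ft_force"],o["width"])
```

```text
43.5 [ 629.36572789 -139.07351424  300.13014665] [-2.09690184e+00 -2.33619136e+00  1.83309740e-03] [0.15379036 0.55433165 0.41595346] 36.170000201419995
```

View pics/w18.png

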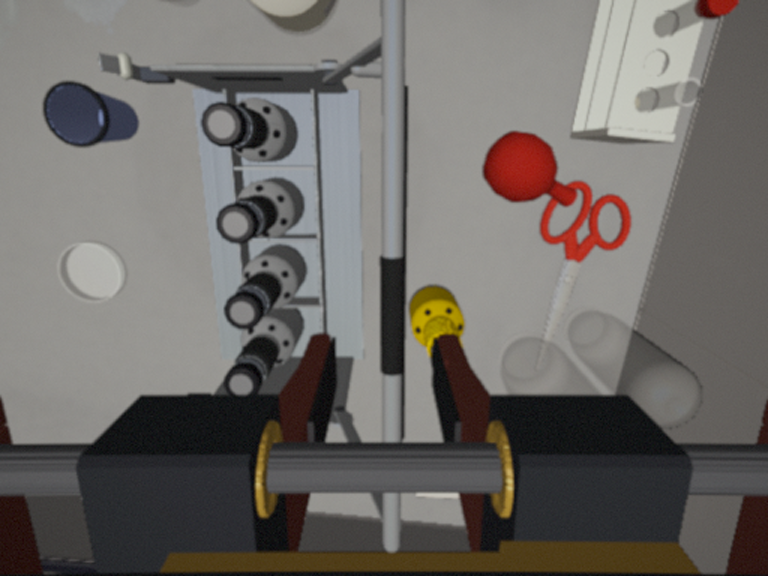

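The bar lies between the fingers at column 393, about 4 mm behind centre. Gripping.

Call:
carry_out --targets '[[[0,0,0],[4,0,-25],36],[[0,0,0],[4,0,-50],36],[[0,0,0],[4,0,-68],36],[[0,0,0],[4,0,-72],36],[[0,0,0],[4,0,-72],0],[[0,0,0],[4,0,-72],0],[[0,0,0],[4,0,-72],0],[[0,0,0],[4,0,-72],0],[[0,0,0],[4,0,-72],0]]'

```text
t: 44.25
ee_pos: [632.6, -140.3, 230.8]
orientation: [-2.097, -2.336, 0.005]
ft_force: [-10.6, -1.0, 8.7]
width: 8.9
```

Run:
```python
from h import *
o=monitor.get_obs();print(o["t"],o["ee_pos"],o["orientation"],o["ft_force"],o["width"])
H=np.array([470.0+123.3-1,-157.2+13.6]) # from shut bar grip + 124 along yaw 6.3
p=o["ee_pos"];b=np.array([p[0],p[1],p[2]+19]);u=np.array([np.cos(.11),np.sin(.11)])
dx=(b[:2]-H)@u;dz=b[2]-125;th=np.arctan2(dz,-dx);print(dx,dz,np.hypot(dx,dz),th)
# arc offsets from actual
for t in [1.7,1.5,1.3,1.1,.9,.7,.5,.35,.25,.18]:
    n=124*np.array([-np.cos(t),np.sin(t)]);o0=124*np.array([-np.cos(th),np.sin(th)]);d=n-o0
    print(t,(d[0]*u).round(1),d[1].round(1))
```

```text
44.25 [ 632.64593964 -140.25063394  230.79736656] [-2.09692274 -2.33636283  0.00478498] [-10.58258236  -0.99418303   8.71107534] 8.923429722169375
40.469780445764385 124.79736656403338 131.19522030411812 1.8843804285196117
1.7 [-22.1  -2.4] 5.0
1.5 [-46.7  -5.2] 5.7
1.3 [-71.   -7.8] 1.5
1.1 [-93.9 -10.4] -7.4
0.9 [-114.6  -12.7] -20.8
0.7 [-132.3  -14.6] -38.1
0.5 [-146.2  -16.1] -58.5
0.35 [-153.8  -17. ] -75.4
0.25 [-157.4  -17.4] -87.3
0.18 [-159.3  -17.6] -95.8
```

Call:
carry_out --targets '[[[0,0,0],[-10,-1.1,3],0],[[0,0,0],[-22,-2.4,5],0],[[0,0,0],[-46.7,-5.2,5.7],0],[[0,0,0],[-71,-7.8,1.5],0],[[0,0,0],[-94,-10.4,-7.4],0],[[0,0,0],[-114.6,-12.7,-20.8],0],[[0,0,0],[-132.3,-14.6,-38.1],0],[[0,0,0],[-146.2,-16.1,-58.5],0],[[0,0,0],[-153.8,-17,-75.4],0],[[0,0,0],[-153.8,-17,-75.4],0]]'

```text
t: 45.08
ee_pos: [476.7, -156.9, 152.0]
orientation: [-2.096, -2.335, 0.005]
ft_force: [-7.2, -3.4, 0.3]
width: 8.8
```

Run:
```python
from h import *
o=monitor.get_obs();print(o["t"],o["ee_pos"],o["orientation"],o["ft_force"],o["width"])
shot("side","s25.png",(150,60,330,240),3.3)
```

```text
45.0833 [ 476.66022196 -156.94475247  152.02925194] [-2.09644955 -2.33488306  0.00473539] [-7.2196889  -3.35606709  0.26885157] 8.818451809026607
```

View pics/s25.png

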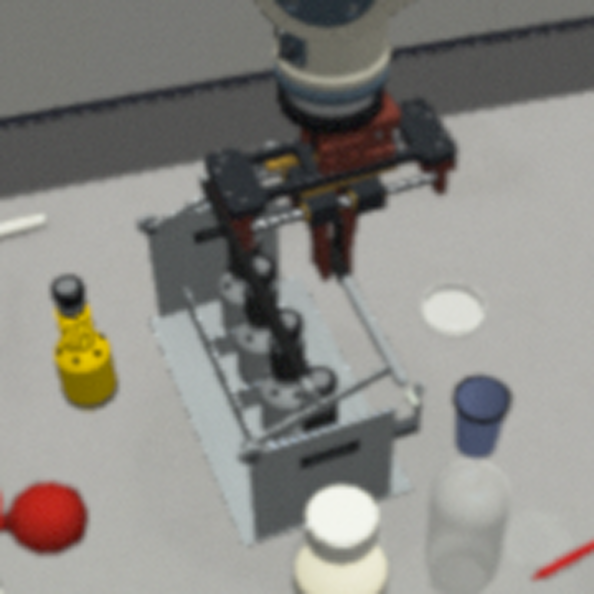

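Call:
carry_out --targets '[[[0,0,0],[-3.6,-0.4,-12],0],[[0,0,0],[-5.5,-0.6,-20],0],[[0,0,0],[-6.9,-0.7,-28],0],[[0,0,0],[-7.2,-0.8,-34],0],[[0,0,0],[-7.5,-0.8,-39],0],[[0,0,0],[-7.5,-0.8,-43],0],[[0,0,0],[-7.5,-0.8,-46],0],[[0,0,0],[-7.5,-0.8,-46],0]]'

```text
t: 45.8
ee_pos: [469.4, -157.7, 108.0]
orientation: [-2.094, -2.334, 0.007]
ft_force: [-12.4, -5.1, 6.0]
width: 9.1
```

Run:
```python
from h import *
o=monitor.get_obs();print(o["t"],o["ee_pos"],o["orientation"],o["ft_force"],o["width"])
shot("side","s26.png",(150,60,330,240),3.3)
```

```text
45.8 [ 469.4154261  -157.65235158  108.03071208] [-2.09410544 -2.33438443  0.00667707] [-12.3697377   -5.14273783   5.96747912] 9.147530459243399
```

View pics/s26.png

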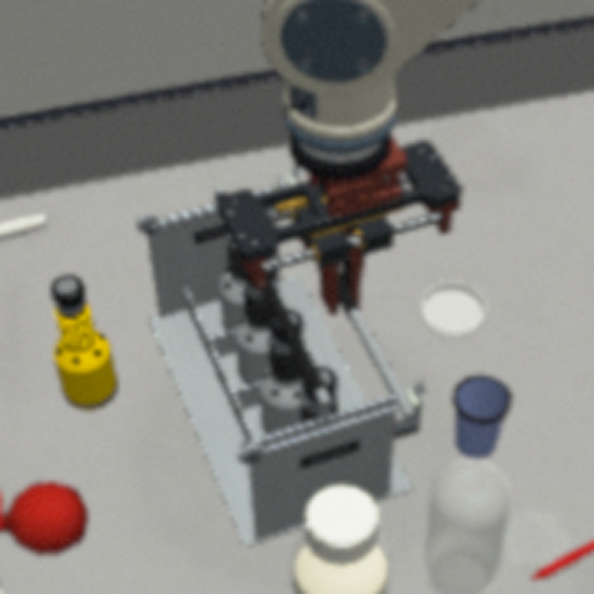

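Call:
carry_out --targets '[[[0,0,0],[0,0,2],32],[[0,0,0],[0,0,2],32],[[0,0,0],[0,0,2],32],[[0,0,0],[0,0,20],32],[[0,0,0],[0,0,42],0],[[0,0,0],[0,0,46],0],[[0,0,0],[0,0,46],0],[[0,0,0],[0,0,46],0]]'

```text
t: 46.52
ee_pos: [473.4, -157.6, 153.7]
orientation: [2.098, 2.337, 0.001]
ft_force: [0.3, -0.1, -0.0]
width: 8.9
```

Run:
```python
from h import *
o=monitor.get_obs();print(o["t"],o["ee_pos"],o["orientation"],o["ft_force"],o["width"])
shot("side","s27.png",(180,110,310,230),5)
for n in ("side","scene"):
  c=vision.camera_model(n);vision.get_image(n)
  for r in place_of("keeper_bar",n): print(n,cam2w(c,r["point"]).round(1),round(r["confidence"],2))
```

```text
46.5167 [ 473.39757821 -157.61360886  153.74459387] [2.09795948e+00 2.33725466e+00 6.47700441e-04] [ 0.31330242 -0.10498077 -0.00603855] 8.919540714015847
side [ 468.6 -155.8  121.7] 0.57
side [372.  -61.2   3.6] 0.45
scene [ 468.6 -158.   127.7] 0.76
```

View pics/s27.png

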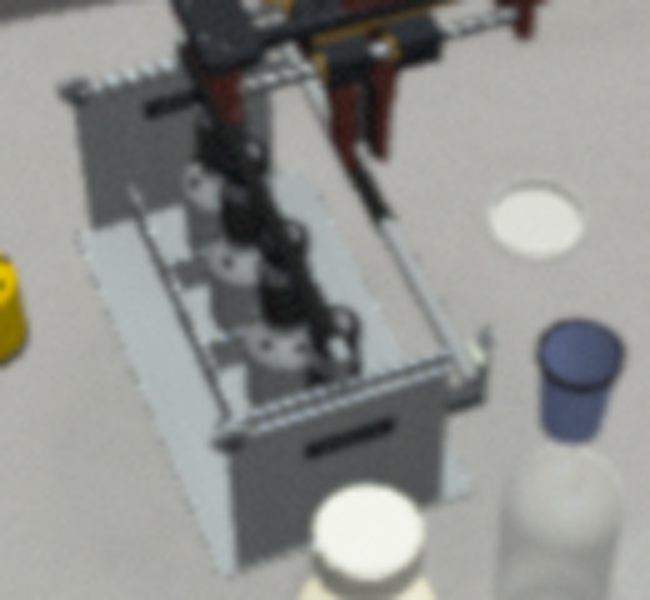

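Call:
carry_out --targets '[[[0,0,0],[-2,0,6],0],[[0,0,0],[-2,0,6],0],[[0,0,0],[-2,0,6],0],[[0,0,0],[-2,0,6],0]]'

```text
t: 47.1
ee_pos: [471.3, -157.7, 159.9]
orientation: [2.098, 2.338, 0.0]
ft_force: [-0.0, -0.4, 0.9]
width: 0.4
```

Call:
carry_out --targets '[[[0,0,0],[-2,0,-8],0],[[0,0,0],[-2,0,-16],0],[[0,0,0],[-2,0,-22],0],[[0,0,0],[-2,0,-26],0],[[0,0,0],[-2,0,-28],0]]'

```text
t: 47.52
ee_pos: [468.7, -157.4, 130.6]
orientation: [-2.098, -2.336, 0.001]
ft_force: [0.2, 0.7, -0.2]
width: 0.5
```

Call:
carry_out --targets '[[[0,0,0],[0,0,-1],0],[[0,0,0],[0,0,-2],0],[[0,0,0],[0,0,-3],0],[[0,0,0],[0,0,-3.5],0]]'

```text
t: 47.85
ee_pos: [468.9, -157.6, 129.5]
orientation: [-2.098, -2.337, 0.001]
ft_force: [-7.9, 3.0, 22.0]
width: 0.2
```

The bar resists firmly at z≈129.5 with 22 N on it, which is shut height. Rising clear and checking.

Call:
carry_out --targets '[[[0,0,0],[0,0,10],0],[[0,0,0],[-10,0,40],0],[[0,0,0],[-40,20,75],0],[[0,0,0],[-60,50,110],0],[[0,0,0],[-70,80,145],0],[[0,0,0],[-75,110,180],0],[[0,0,0],[-75,140,210],0],[[0,0,0],[-75,170,230],0],[[0,0,0],[-75,190,240],0],[[0,0,0],[-75,190,240],0]]'

```text
t: 48.68
ee_pos: [396.0, 36.7, 373.4]
orientation: [2.09, 2.338, 0.012]
ft_force: [0.1, 0.2, 0.8]
width: 0.4
```

Run:
```python
from h import *
o=monitor.get_obs();print(o["t"],o["ee_pos"],o["ft_force"],o["qvel"].round(3))
shot("side","s28.png",(180,90,310,230),4.5);shot("scene","sc28.png",(220,110,370,250),5)
for n in ("side","scene"):
  c=vision.camera_model(n)
  for q in("keeper_bar","sampler1","milk_bottle","glass_jar","sample_cup","petri_dish"):
    for r in place_of(q,n): print(n,q,cam2w(c,r["point"]).round(),round(r["confidence"],2))
```

```text
48.6833 [395.95304015  36.65422109 373.38640464] [0.13723593 0.21623352 0.76670198] [-0.049  0.038  0.056 -0.045 -0.053 -0.09 ]
side keeper_bar [ 467. -157.  123.] 0.62
side sampler1 [ 532. -189.    6.] 0.82
side sampler1 [ 519. -119.    9.] 0.66
side sampler1 [ 528. -239.   10.] 0.56
side sampler1 [ 684. -210.    2.] 0.56
side sampler1 [431.  60.  -0.] 0.22
side milk_bottle [531.  62.   0.] 0.83
side sample_cup [371. -61.   1.] 0.93
side petri_dish [511. -55. 142.] 0.59
side petri_dish [ 343. -206.    2.] 0.5
scene keeper_bar [ 468. -161.  128.] 0.74
scene sampler1 [ 527. -244.    3.] 0.84
scene sampler1 [509. -58.   5.] 0.75
scene sampler1 [ 524. -117.    4.] 0.73
scene sampler1 [ 529. -182.    5.] 0.73
scene sampler1 [ 686. -210.    3.] 0.71
scene sampler1 [ 533. -244.  140.] 0.38
scene milk_bottle [532.  60.  -0.] 0.93
scene glass_jar [429.  64.  -2.] 0.93
scene sample_cup [370. -64.   2.] 0.96
scene petri_dish [ 343. -209.    5.] 0.81
```

View pics/s28.png

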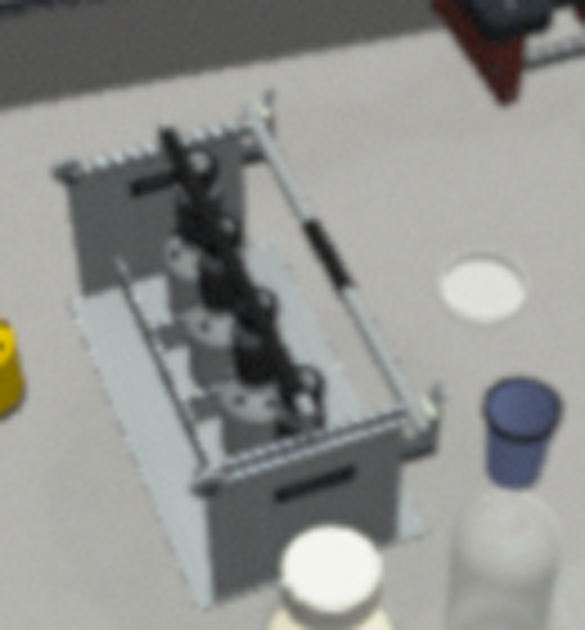

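View pics/sc28.png

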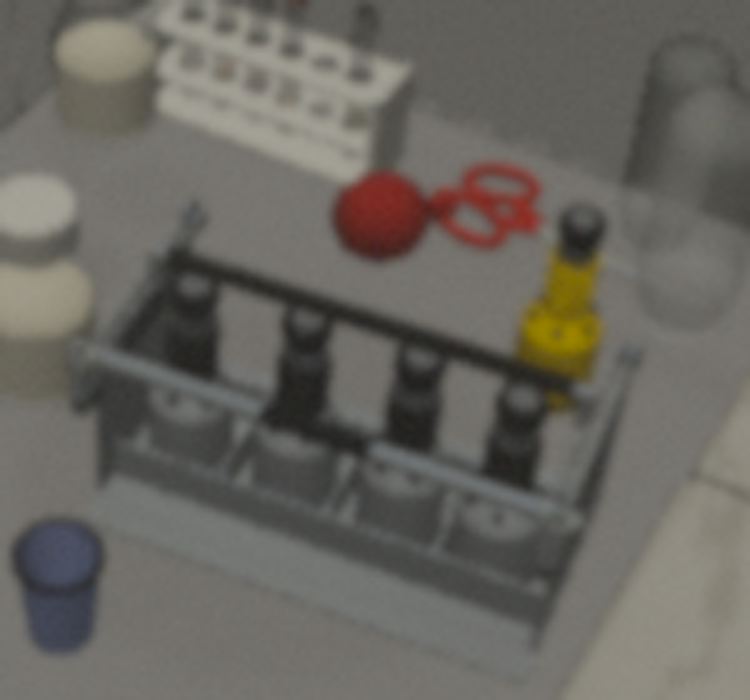

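Both views show the keeper level in its clips with four collapsed samplers beneath, and the bystanders have not moved. Handing in.

```bash
python3 -c "
from h import *
print(order.close_job())"
```

```text
the job is handed in; nothing more can be done
None
```

The job is handed in at about 49 s of the 210 s allowed. All four samplers (all were present) stand rod-in, one per bay, with the keeper shut over them. No verdict was reported.

**What I did**
- I pressed each knob straight down. Resistance ran at about 4 N, then 8 N, then a hard stop near z = 136 mm, so the inner tube went home before the middle one.
- I pulled the keeper out of its clips and swung it back to about 1.85 rad.
- I carried each sampler by its sleeve into its own bay, then swung the keeper down and pressed it. The yellow look-alike was left alone.

**Last checks**
- **Keeper:** the bar was firm at shut height under a 22 N press (z ≈ 129.5), and both cameras place it where it started shut.
- **Samplers:** all look upright and collapsed. Each settled 6 mm above its grasp height, which is the bay floor.
- **Bystanders:** the bottle, jar, cup and dish are within about 5 mm of their first readings. The last side view missed the jar; the scene view showed it in place.

**What disagreed or went less well**
- The hand touched something while setting down the first sampler, probably the keeper's side arm. It read about 13 N sideways; I backed off 3 mm and it cleared.
- The samplers in the two end bays sit towards the front. The first read about 11 mm forward of the row line; the last read 7 to 14 mm, depending on the carrier fit. Each bay leaves a can only about ±11 mm, so both should be inside the 14 mm limit, but I could not confirm it more closely.
- The cameras differ by a few millimetres on the carrier's position. The end readings of the sampler origins were 3 to 10 mm above the worktop, where the floor is at 6 mm.

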